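Set up the keyed probe stand

ROBOT

A 6-joint arm with a two-finger parallel gripper is mounted at the origin on the work surface; the furniture and walls round the work are solid. World frame = base frame: x ahead of the robot, y to its left, z up, the work surface at z = 0. Lengths are in m, angles in rad, forces in N, time in s.
With the tool pointing down it reaches from about 0.35 to 0.85 m from the base axis. Payload 8.1 kg.
Tool frame: the origin (TCP) lies on the mounting face of the last link; the fingertips stand 186 mm ahead of it and the grasp point (between the pads) lies 167 mm ahead of it; z points along the fingers, y is the line along which they close (so a half turn about z gives the same grasp; the last joint's range is limited). The gripper opens to 93 mm and grips with 3 to 60 N. Pads are 15 mm wide; open, the fingers measure 128 mm over their backs; the gripper's body (75 mm by 188 mm) begins 65 mm behind the grasp point.
Start: joints at [1.095, 0.13, 1.488, -0, 1.523, -0.085], TCP at [0.229, 0.555, 0.405] pointing down, gripper open.
Joint ranges: [-2.96, 2.96], [-0.89, 2.26], [0.02, 2.5], [-1.34, 4.48], [0, 2.73], [-2.66, 2.66]. Speed limits (rad/s): [2.39, 2.39, 2.79, 3.14, 3.14, 3.14].

INTERFACE

Orientations are given as a rotation vector (axis times angle).
In Python, from plant import * gives the robot as it stands. The module is installed in compiled form; this text tells all that it offers.
- The arm moves only by the tool arm_command, never from a script. Its argument "increments" is a list of rows, each a list of 6 numbers: the shift along the tool's x, y, z in units of 0.2 m (1.0 is 0.2 m), then the turn, a rotation vector about the tool's x, y, z in units of pi rad (1.0 is pi rad). A call has exactly 5 rows; each row is the pose to reach, as a shift and turn from the pose commanded when the call began, along the tool's axes at that moment, turning the shorter way round; what a row does not reach only later rows make up. A row lasts 1/8 s, in which the tool goes at most 62.5 mm and 10.7 degrees, less where a joint would pass 70% of its speed; a pose out of reach is approached as far as the arm can. A call with a number of a shift or a turn outside -1 to 1 is refused whole. A call with a gripper value outside its range is refused whole. "fingers" is the closure, from -1 (fully open) to 1 (shut), set as the call begins (left out, the last holds). The fingers move at their own pace and stop on an object; "force" is the grip in N (left out, the last holds). Time passes only in rows, so rows that repeat a pose let the fingers close, or fill a call up. It gives the time, the measured TCP pose, the force, the opening and the grip force at its end, in the units of the state.
- read_state(): the state, without advancing time (a new reading comes with each control period).
- read_camera(name): name is "scene" or "side" or "wrist"; returns a dict with "image" (384x512x3 uint8, red, green, blue), "fx", "fy", "cx", "cy" (pixels), "T" (4x4, takes a point from camera to world coordinates). Camera axes: x right, y down, z forward; pixel columns grow to the right and rows downward; lengths in m; the calibration is good to about 2 mm. A picture is of the moment at which its call begins. There is no depth.
- close_job(): hands the job in; it is judged then, once.
The state is a dict: "t": time; "q": joint angles; "dq": joint speeds; "joint_torque": joint torques, N m; "tool_pos": TCP position; "orientation": TCP orientation; "force": force on the tool from outside, world axes, zero at the start; "wrist_torque": the same for the moment, N m; "opening": finger opening in m; "gripper_force": force on a finger pad.
Only numpy, scipy, OpenCV 4.12 (cv2) and the standard library are available. Lean on these libraries where they do the work, as an engineer would, in place of code of your own. Each camera call takes 0.05 s, during which the arm holds its last target. There are 200 camera calls.

TASK

Set up the probe stand for a test: lay every green circuit module flat and centred between the white stops of the stage plate, one to a bay in any order, and put every blue keyed spacer on the column, then the grey keyed probe arm on top of them. Each keyed part has to pass below the column's cross pin with its tab to one side and then be turned until the tab drops into the keyway and the part goes down fully home, so that the probe ends up over the stage. There are three modules and one or two spacers; leave the other things on the desk where they are.

Things in the scene. Friction and masses are not known exactly. Their poses are not given: they have to be found in the camera images.
- column (a point): Probe stand fixed on the desk: dark steel base 8 mm thick, steel column, stage plate with white stops. Point: column axis, top of its 26 mm thick keyed part, 46 mm above the desk. x points to the stage and is the keyway's direction, z up. The keyway, 9 mm wide, open outward and at the top (1.5 mm chamfers), runs down the +x side to the collar. Above stands a 13 mm thick nose, top at 72 mm.
- seat (a point): On the column's axis, 12 mm above the desk: top of the foot collar (42 mm wide), where the lowest keyed part rests. The parts stack on one another on the collar: the middle of a home part is 19 mm above the desk as the lowest, 33 mm as the second, 47 mm as the third. Axes as the column's.
- cross_pin (a point): Outer end of the brass cross pin, 12.5 mm from the axis, straight above the keyway; the pin spans 65 to 69.4 mm above the desk, 4.4 mm wide. A tab cannot pass it from above within 40 degrees of the keyway: lower a part with its tab about 50 degrees to either side until its underside is at or just over 46 mm (5 mm of room is then left under the pin), turn it to the keyway, then lower it home.
- spacer_a_center (a point): Blue keyed spacer, 90 g: ring 14 mm thick, 60 mm round with two flats 50 mm apart (facing its +y and -y: grip across them), bore 28.5 mm, one orange tab of full thickness, 6.5 mm wide, reaching in from +x to 8 mm from the centre; orange line on top at the tab. Point: its centre, half-way up; x points to the tab, z up. Lies flat on the desk; None if absent.
- spacer_b_center (a point): The second blue keyed spacer, same as the first and interchangeable with it; None if absent.
- probe_arm_hub (a point): Grey hub of the probe arm, about 130 g: a keyed ring of the same shape and size as the blue spacer, gripped across its flats alike. Point: the ring's centre, half-way up (7 mm above its underside); x points to the tab and along the arm, z up. Lies flat on the desk.
- probe_tip (a point): Lower end of the arm's brass probe, 105 mm from the hub's centre along x and 12 mm above the hub's underside. The probe (9 mm thick, up to 37 mm above the underside) hangs on a bar 10 mm wide, 27 to 34 mm above the underside, which a 12 mm wide post carries on the ring 18 to 27 mm from the hub's centre.
- bay_1 (a point): Bay 1 of three in a row, 44 mm apart: centre of its floor on the stage plate, 8 mm above the desk, bounded by white stops 4 mm high that leave 32 mm along x and 38 mm along y for a module. Its axes are those of the column's point.
- bay_2 (a point): Bay 2 of three in a row, 44 mm apart: centre of its floor on the stage plate, 8 mm above the desk, bounded by white stops 4 mm high that leave 32 mm along x and 38 mm along y for a module. Its axes are those of the column's point, and it is 105 mm from the column's axis, under the probe when the arm is home.
- bay_3 (a point): Bay 3 of three in a row, 44 mm apart: centre of its floor on the stage plate, 8 mm above the desk, bounded by white stops 4 mm high that leave 32 mm along x and 38 mm along y for a module. Its axes are those of the column's point.
- module_1_center (a point): Green circuit module, 30 g: board 26 mm (its x) by 32 mm (its y) by 4 mm, on it a black block 18 mm (x) by 20 mm (y), 12 mm high, to be gripped across its 18 mm; 16 mm high in all. The point is the centre, 8 mm above its underside. It fits a bay with its x and the bay's x in line, either way round. It lies flat on the desk.
- module_2_center (a point): Another green circuit module, the same as the first.
- module_3_center (a point): Another green circuit module, the same as the first.
- tape_roll: Black roll of tape, 58 mm across, 19 mm high; leave it alone.
- capacitor: Black capacitor, 31 x 18 mm, lying; leave it alone.
- screwdriver: Small orange-handled screwdriver, 100 mm; leave it alone.
- solder_reel: Blue reel of solder, 56 mm across, 50 mm high; leave it alone.
- torch: Small torch with ochre head, 108 mm, lying; leave it alone.
- marker: Red felt marker, 132 mm, lying; leave it alone.
- potentiometer: Panel potentiometer with leads, 71 mm; leave it alone.
There are look-alikes about, which are no part of the job. Leave any yellow look-alike of the part that bears module_2_center alone.

How it is judged:
At the end, for the whole second after the job is handed in: Every module lies flat in a bay within 4.5 mm of its centre; every spacer is home on the column (middle at 19 or 33 mm) and the arm hub home on the upper one (33 or 47 mm), each within 3 mm in height and of the axis, level, the tab in the keyway ((horizontal distance between module_1_center and bay_1 below 0.0045 m or horizontal distance between module_1_center and bay_2 below 0.0045 m or horizontal distance between module_1_center and bay_3 below 0.0045 m) and height (world z) of module_1_center between 0.013 and 0.0185 m and angle between each of module_1_center, module_2_center, module_3_center, spacer_a_center, spacer_b_center, probe_arm_hub's own z axis and vertical below 0.1 rad and (horizontal distance between module_2_center and bay_1 below 0.0045 m or horizontal distance between module_2_center and bay_2 below 0.0045 m or horizontal distance between module_2_center and bay_3 below 0.0045 m) and height (world z) of module_2_center between 0.013 and 0.0185 m and (horizontal distance between module_3_center and bay_1 below 0.0045 m or horizontal distance between module_3_center and bay_2 below 0.0045 m or horizontal distance between module_3_center and bay_3 below 0.0045 m) and height (world z) of module_3_center between 0.013 and 0.0185 m and horizontal distance between each of spacer_a_center, spacer_b_center, probe_arm_hub and column below 0.003 m and (height (world z) of spacer_a_center between 0.016 and 0.022 m or height (world z) of spacer_a_center between 0.03 and 0.036 m) and angle between the x axis of each of spacer_a_center, spacer_b_center, probe_arm_hub and the x axis of column, either way round below 0.25 rad and (height (world z) of spacer_b_center between 0.016 and 0.022 m or height (world z) of spacer_b_center between 0.03 and 0.036 m) and (height (world z) of probe_arm_hub between 0.03 and 0.036 m or height (world z) of probe_arm_hub between 0.044 and 0.05 m) and z of probe_arm_hub in the frame of spacer_a_center above 0.01 m and z of probe_arm_hub in the frame of spacer_b_center above 0.01 m and (z of probe_arm_hub in the frame of spacer_a_center between 0.01 and 0.018 m or z of probe_arm_hub in the frame of spacer_b_center between 0.01 and 0.018 m) and height (world z) of any of spacer_a_center, spacer_b_center below 0.023 m); the robot touches nothing.
It fails at once if a bystander on the desk was moved more than 4 cm (distance of any of tape_roll, capacitor, screwdriver, solder_reel, torch, marker, potentiometer from where it was at the start of the episode above 0.04 m).
Of spacer_a, spacer_b only 1 to 2 are there at a start; the rules pass over those that are not, and their reading is None.
At some moment in a run one of spacer_a, spacer_b, probe_arm may be knocked a few centimetres aside while the robot is not near it.
Once in a run the grip may slacken for a moment while it holds something.
It also fails if it takes over 208 s, if anything falls off the work surface, if the arm or the gripper's body presses on something with over 40 N, if the wrist force passes 120 N, or if a joint passes its speed limit or range.

## Working session

There is one attempt and no reset: what is moved stays moved. The work goes in short steps, Python scripts to look and compute and a tool call to move; the robot and the scene stay as the last step left them, time stands still between calls to the robot, and variables do not carry over. Pictures are saved under pics/ and viewed, at most 14 in all, crops included, and the job is handed in when it is done.

Besides the shell and the picture viewer there is one more tool, called after "Emit:" in YAML: its name, and indented under it one key for each argument. arm_command: Moves the arm, as the interface text tells. Shifts and turns lie within -1 to 1; 1 stands for 0.2 m of shift or pi rad of turn. Its arguments: {"type":"object","properties":{"increments":{"type":"array","items":{"type":"array","items":{"type":"number","minimum":-1,"maximum":1}}},"fingers":{"type":"number"},"force":{"type":"number"}},"required":["increments"]}

```bash
mkdir -p pics; cat > h.py <<'E'
from plant import *
import numpy as np, cv2
from scipy.spatial.transform import Rotation as R
def snap(name,fn=None):
    c=read_camera(name)
    if fn: cv2.imwrite('pics/'+fn,c['image'][:,:,::-1])
    return c
def ray(c,u,v,z):
    d=c['T'][:3,:3]@np.array([(u-c['cx'])/c['fx'],(v-c['cy'])/c['fy'],1]); o=c['T'][:3,3]
    return o+d*(z-o[2])/d[2]
def proj(c,p):
    q=np.linalg.inv(c['T'])@np.append(p,1); return np.array([c['fx']*q[0]/q[2]+c['cx'],c['fy']*q[1]/q[2]+c['cy']])
E
python3 - <<'E'
from h import *
for n in ['scene','side','wrist']:
    c=snap(n,n+'0.png'); print(n,c['fx'],c['T'].round(3).tolist()); np.savez('pics/'+n+'0.npz',**c)
    cv2.imwrite(f'pics/{n}0b.png',cv2.resize(c['image'][:,:,::-1],(800,600),interpolation=cv2.INTER_CUBIC))
s=read_state();print(s)
E
```

```text
scene 420.6772954221334 [[-0.25, 0.698, -0.671, 1.296], [0.968, 0.174, -0.18, 0.118], [-0.009, -0.695, -0.719, 0.852], [0.0, 0.0, 0.0, 1.0]]
side 498.0039026305939 [[-0.96, -0.223, 0.171, 0.347], [-0.281, 0.779, -0.561, 0.66], [-0.009, -0.586, -0.81, 1.089], [0.0, 0.0, 0.0, 1.0]]
wrist 303.58219846616794 [[0.381, 0.895, 0.231, 0.164], [0.925, -0.369, -0.096, 0.581], [-0.001, 0.251, -0.968, 0.383], [0.0, 0.0, 0.0, 1.0]]
{'t': 0.15, 'q': array([ 1.09460005e+00,  1.30981915e-01,  1.48902281e+00,  1.35440741e-05,
        1.52302315e+00, -8.54037014e-02]), 'dq': array([-0.00039925, -0.00365995, -0.0025565 , -0.00047948, -0.00049103,
        0.00116398]), 'joint_torque': array([ 4.92597519e-04, -5.60475004e+01, -4.92334378e+01,  7.67850783e-02,
        3.05626157e-02, -1.18927896e-04]), 'tool_pos': array([0.22844999, 0.55461449, 0.40393516]), 'orientation': array([-6.09877978e-01, -3.08140683e+00,  2.15997178e-03]), 'force': array([-0.39500249,  0.56817659, -1.07148009]), 'wrist_torque': array([ 0.01307423, -0.02119731, -0.02788311]), 'gripper_force': 0.0, 'opening': 0.09279445255679086}
```

View pics/scene0b.png

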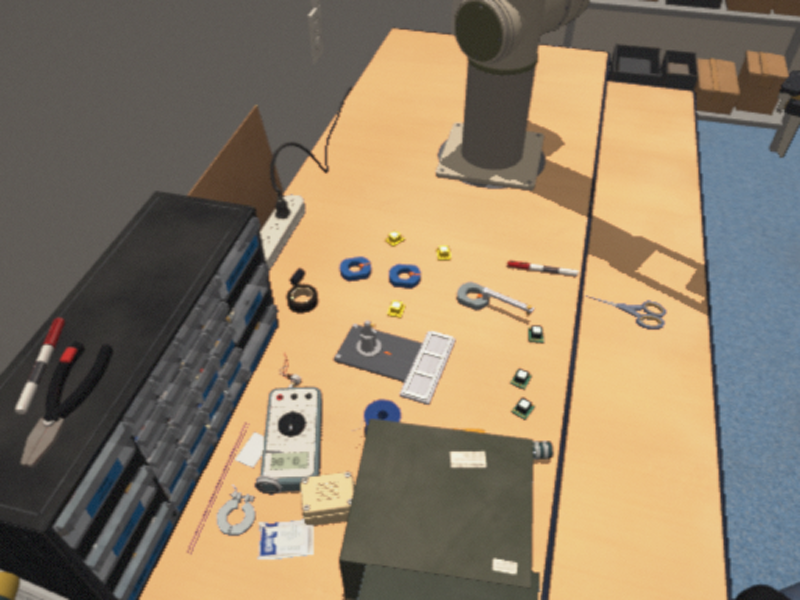

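View pics/side0b.png

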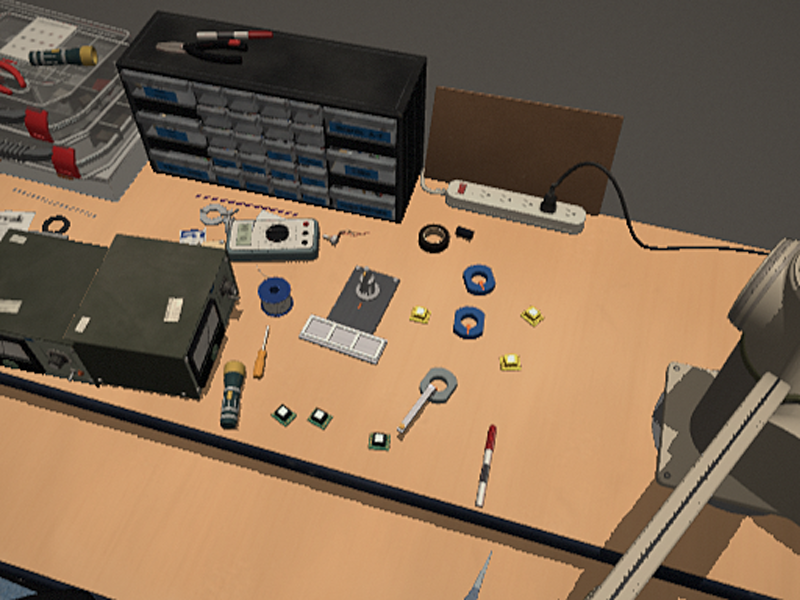

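Side view (800 px scale). Green modules are at (284,413), (319,417) and (380,440). The yellow look-alikes at (420,314), (532,315) and (511,362) are to be left alone. Blue spacers lie at (479,279) and (468,322); the blue solder reel at (275,297) is not one of them. The grey arm's hub is at (438,385) and its tip at (402,432), the column at (368,285), and the stage bays at (320,330), (343,338), (366,347).

```bash
python3 - <<'E'
from h import *
S=dict(np.load('pics/side0.npz')); C=dict(np.load('pics/scene0.npz')); k=.64
P=dict(m=[(284,412,.012),(319,416,.012),(380,439,.012)],yel=[(420,314,.012),(532,315,.012),(511,362,.012)],sp=[(479,279,.007),(468,322,.007)],hub=[(438,385,.007)],tip=[(403,430,.02)],tabs=[(481,293,.014),(465,330,.014)],col=[(368,284,.046)],bays=[(320,330,.008),(343,338,.008),(366,347,.008)],reel=[(275,297,.025)],torch=[(232,395,.01)],marker=[(487,465,.01)],tape=[(433,238,.01)],box=[(195,385,0),(238,280,.1)])
for n,l in P.items():
    for u,v,z in l:
        p=ray(S,u*k,v*k,z); print(n,p.round(3),'scene px800',(proj(C,p)/k).round(0), 'r',np.hypot(p[0],p[1]).round(3))
s=read_state(); T=np.eye(4);T[:3,:3]=R.from_rotvec(s['orientation']).as_matrix();T[:3,3]=s['tool_pos']
W=dict(np.load('pics/wrist0.npz')); print((np.linalg.inv(T)@W['T']).round(4).tolist(), T.round(3).tolist())
E
```

```text
m [0.676 0.155 0.012] scene px800 [524. 403.] r 0.693
m [0.621 0.146 0.012] scene px800 [523. 374.] r 0.638
m [0.519 0.158 0.012] scene px800 [537. 329.] r 0.542
yel [ 0.521 -0.084  0.012] scene px800 [399. 305.] r 0.528
yel [ 0.338 -0.134  0.012] scene px800 [397. 235.] r 0.364
yel [ 0.354 -0.033  0.012] scene px800 [446. 249.] r 0.356
sp [ 0.441 -0.189  0.007] scene px800 [355. 268.] r 0.48
sp [ 0.439 -0.094  0.007] scene px800 [405. 275.] r 0.449
hub [0.458 0.039 0.007] scene px800 [474. 295.] r 0.46
tip [0.488 0.137 0.02 ] scene px800 [528. 311.] r 0.507
tabs [ 0.431 -0.155  0.014] scene px800 [374. 264.] r 0.458
tabs [ 0.44  -0.072  0.014] scene px800 [416. 275.] r 0.446
col [ 0.616 -0.097  0.046] scene px800 [377. 330.] r 0.623
bays [ 0.674 -0.009  0.008] scene px800 [421. 383.] r 0.674
bays [ 0.632 -0.004  0.008] scene px800 [429. 363.] r 0.632
bays [0.59  0.002 0.008] scene px800 [439. 345.] r 0.59
reel [ 0.766 -0.042  0.025] scene px800 [386. 419.] r 0.767
torch [0.767 0.148 0.01 ] scene px800 [512. 453.] r 0.781
marker [0.354 0.153 0.01 ] scene px800 [544. 266.] r 0.385
tape [ 0.542 -0.257  0.01 ] scene px800 [303. 297.] r 0.6
box [0.835 0.143 0.   ] scene px800 [501. 498.] r 0.847
box [ 0.806 -0.008  0.1  ] scene px800 [401. 418.] r 0.806
[[-0.0, -0.9681, -0.2507, 0.0691], [1.0, -0.0001, 0.0004, -0.0004], [-0.0004, -0.2507, 0.9681, 0.0208], [0.0, 0.0, 0.0, 1.0]] [[-0.925, 0.381, -0.001, 0.228], [0.381, 0.925, -0.001, 0.555], [0.0, -0.001, -1.0, 0.404], [0.0, 0.0, 0.0, 1.0]]
```

View pics/wrist0b.png

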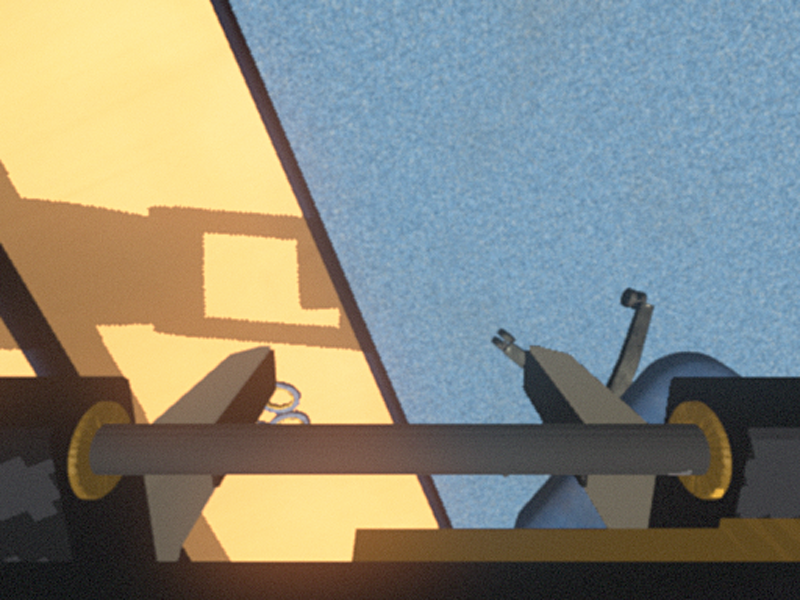

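The wrist view only shows the floor from here. Next is a survey pose over the work area, reached with a small planner that turns a target into tool-axis units.

```bash
cat >> h.py <<'E'
def Rd(yaw):  # tool down, tool x at world yaw (deg)
    a=np.radians(yaw); x=np.array([np.cos(a),np.sin(a),0]); z=np.array([0,0,-1.]); return np.c_[x,np.cross(z,x),z]
def plan(*targets):
    "targets (x,y,z of TCP, yaw deg): prints total shift/turn from the previous pose in tool units, split in calls"
    s=read_state(); p=s['tool_pos']; r=R.from_rotvec(s['orientation'])
    for t in targets:
        P=np.array(t[:3]); Q=R.from_matrix(Rd(t[3])); rv=(r.inv()*Q).as_rotvec(); d=P-p
        n=max(1,int(np.ceil(np.linalg.norm(d)/.2)),int(np.ceil(np.degrees(np.linalg.norm(rv))/45)))
        for i in range(n):
            sh=r.inv().apply(d/n)/.2; print('call',np.r_[sh,rv/n/np.pi].round(3).tolist()); r=r*R.from_rotvec(rv/n)
        p,r=P,Q
E
python3 -c "
from h import *
plan((.63,.02,.404,180))"
```

```text
call [-0.719, -0.427, 0.0, -0.0, -0.0, -0.031]
call [-0.674, -0.495, 0.0, -0.0, -0.0, -0.031]
call [-0.622, -0.558, 0.0, -0.0, -0.0, -0.031]
call [-0.565, -0.616, 0.0, -0.0, -0.0, -0.031]
```

Emit:
arm_command:
  increments:
    - [-0.11, -0.064, 0, 0, 0, -0.005]
    - [-0.25, -0.15, 0, 0, 0, -0.011]
    - [-0.4, -0.24, 0, 0, 0, -0.018]
    - [-0.56, -0.333, 0, 0, 0, -0.025]
    - [-0.719, -0.427, 0, 0, 0, -0.031]

```text
t: 0.78
tool_pos: [0.3295, 0.42, 0.4044]
orientation: [-0.458, -3.108, 0.001]
force: [0.7, 0.4, -0.9]
opening: 0.0929
gripper_force: 0.0
```

Emit:
arm_command:
  increments:
    - [-0.135, -0.099, 0, 0, 0, -0.006]
    - [-0.27, -0.198, 0, 0, 0, -0.012]
    - [-0.404, -0.297, 0, 0, 0, -0.019]
    - [-0.54, -0.396, 0, 0, 0, -0.025]
    - [-0.674, -0.495, 0, 0, 0, -0.031]

```text
t: 1.4
tool_pos: [0.4298, 0.2863, 0.4044]
orientation: [-0.306, -3.126, 0.0]
force: [0.1, 0.5, 0.5]
opening: 0.093
gripper_force: 0.0
```

Emit:
arm_command:
  increments:
    - [-0.124, -0.112, 0, 0, 0, -0.006]
    - [-0.25, -0.223, 0, 0, 0, -0.012]
    - [-0.373, -0.335, 0, 0, 0, -0.019]
    - [-0.5, -0.446, 0, 0, 0, -0.025]
    - [-0.622, -0.558, 0, 0, 0, -0.031]

```text
t: 2.02
tool_pos: [0.5302, 0.1526, 0.4044]
orientation: [-0.154, -3.137, 0.0]
force: [0.1, -0.2, -0.5]
opening: 0.0935
gripper_force: 0.0
```

Emit:
arm_command:
  increments:
    - [-0.15, -0.16, 0, 0, 0, -0.008]
    - [-0.3, -0.32, 0, 0, 0, -0.016]
    - [-0.43, -0.47, 0, 0, 0, -0.024]
    - [-0.53, -0.57, 0, 0, 0, -0.03]
    - [-0.565, -0.616, 0, 0, 0, -0.031]

```text
t: 2.65
tool_pos: [0.6305, 0.0186, 0.404]
orientation: [-0.004, -3.14, 0.0]
force: [-0.8, -0.0, 0.3]
opening: 0.0927
gripper_force: 0.0
```

```bash
python3 - <<'E'
from h import *
s=read_state(); print(s['t'],s['tool_pos'],s['q'].round(3))
c=snap('wrist'); np.savez('pics/w1.npz',**c)
cv2.imwrite('pics/w1.png',cv2.resize(c['image'][:,:,::-1],(800,600),interpolation=cv2.INTER_CUBIC))
E
```

```text
2.65 [0.63046551 0.01855805 0.40401735] [-0.052  0.214  1.396 -0.     1.532 -1.62 ]
```

View pics/w1.png

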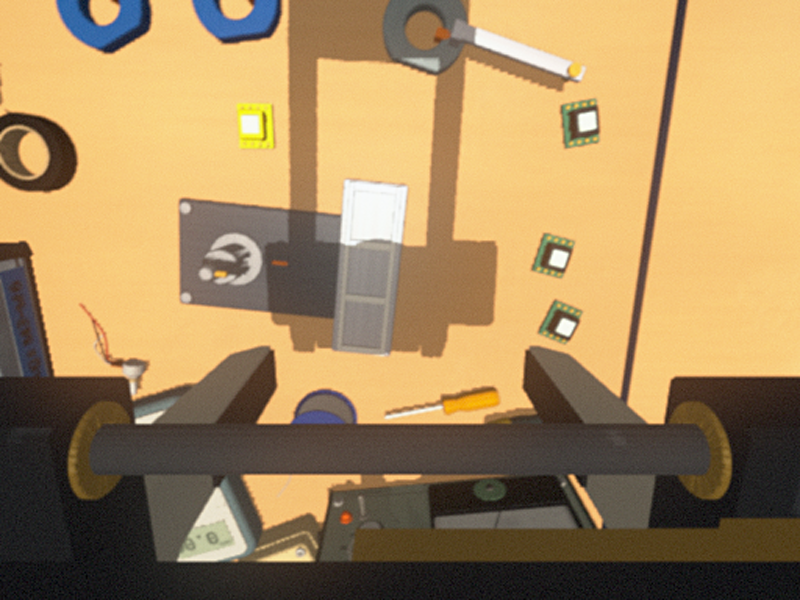

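From above (800 px scale): modules at (580,122), (553,256) and (560,321), with the yellow look-alike at (255,126). The stage is a white frame with corners (345,180), (408,184), (388,356), (333,352). The column collar is at (232,262), the keyway mark at (280,263), the hub at (425,35), the arm's tip at (577,72), and the spacers at the top edge. All three modules are green boards with a black block, so the choice holds.

```bash
cat >> h.py <<'E'
def mods(c,lo=(38,60,25),hi=(95,255,255),dbg=False):
    "green boards: centre and yaw of the board's short side (module x), mod 180"
    hsv=cv2.cvtColor(c['image'],cv2.COLOR_RGB2HSV); m=cv2.inRange(hsv,lo,hi)
    m=cv2.morphologyEx(m,cv2.MORPH_CLOSE,np.ones((9,9),np.uint8)); out=[]
    for k in cv2.findContours(m,cv2.RETR_EXTERNAL,cv2.CHAIN_APPROX_NONE)[0]:
        if cv2.contourArea(k)<150: continue
        w=np.array([ray(c,u,v,.004)[:2] for u,v in k[:,0]]); (cx,cy),(a,b),an=cv2.minAreaRect((w*1e4).astype(np.float32))
        yaw=an if a<b else an+90
        if 150<min(a,b)<400 and max(a,b)<450: out.append((cx/1e4,cy/1e4,yaw%180,a/10,b/10))
    return out
E
python3 - <<'E'
from h import *
c=dict(np.load('pics/w1.npz'))
for m in mods(c): print('mod',np.round(m,4))
k=.64
st=np.array([ray(c,u*k,v*k,.012)[:2] for u,v in [(345,180),(408,184),(388,356),(333,352)]]); print(st.round(4).tolist(), st.mean(0).round(4), [np.linalg.norm(st[i]-st[i-1]).round(4) for i in range(4)])
d=(st[0]+st[1]-st[2]-st[3]);print('x yaw from stage', np.degrees(np.arctan2(d[1],d[0]))+90)
for n,u,v,z in [('collar',234,259,.012),('mark',280,263,.008),('sp a',104,14,.014),('hub',425,35,.014),('tip',577,72,.037),('basecorner',180,198,.008),('basec2',180,302,.008)]: print(n,ray(c,u*k,v*k,z).round(4))
E
```

```text
mod [ 0.8642  0.2784  8.7286 20.1317 43.3145]
mod [8.394000e-01 1.013000e-01 1.407944e+02 2.671100e+01 2.359450e+01]
mod [  0.5212   0.1546 101.4017  30.6763  24.1005]
[[0.5623, -0.0224], [0.5653, 0.0254], [0.7045, 0.009], [0.7009, -0.0367]] [ 0.6332 -0.0062] [np.float64(0.1393), np.float64(0.0479), np.float64(0.1402), np.float64(0.0459)]
x yaw from stage 263.69583176370634
collar [ 0.6225 -0.112   0.012 ]
mark [ 0.6265 -0.0769  0.008 ]
sp a [ 0.4499 -0.1863  0.014 ]
hub [0.4637 0.0371 0.014 ]
tip [0.4924 0.1382 0.037 ]
basecorner [ 0.5754 -0.151   0.008 ]
basec2 [ 0.6586 -0.1608  0.008 ]
```

```bash
python3 -c "
from h import *
plan((.655,.07,.30,180))"
```

```text
call [-0.122, 0.26, 0.52, -0.0, -0.0, -0.001]
```

Emit:
arm_command:
  increments:
    - [-0.03, 0.06, 0.12, 0, 0, 0]
    - [-0.07, 0.14, 0.28, 0, 0, 0]
    - [-0.11, 0.23, 0.45, 0, 0, 0]
    - [-0.122, 0.26, 0.52, 0, 0, 0]
    - [-0.122, 0.26, 0.52, 0, 0, 0]

```text
t: 3.32
tool_pos: [0.6537, 0.0726, 0.2997]
orientation: [-0.0, -3.139, 0.0]
force: [-0.4, 0.2, -0.5]
opening: 0.093
gripper_force: 0.0
```

```bash
python3 - <<'E'
from h import *
s=read_state(); print(s['t'],s['tool_pos'])
c=snap('wrist'); np.savez('pics/w2.npz',**c)
cv2.imwrite('pics/w2.png',cv2.resize(c['image'][:,:,::-1],(800,600),interpolation=cv2.INTER_CUBIC))
for m in mods(c): print('mod',np.round(m,4))
for q in [(.521,.155),(.62,.146),(.676,.155),(.633,-.006)]: print(q,proj(c,np.array([*q,.01]))/.64)
E
```

```text
3.325 [0.65373546 0.07255607 0.29974846]
mod [ 0.677   0.1537 68.0296 24.6761 29.4937]
mod [6.184000e-01 1.438000e-01 1.649072e+02 2.491300e+01 2.439150e+01]
mod [  0.5211   0.1556 100.2355  31.0701  25.4457]
(0.521, 0.155) [559.02263072  52.33648316]
(0.62, 0.146) [528.61136702 243.6878387 ]
(0.676, 0.155) [537.31380436 337.22332453]
(0.633, -0.006) [262.85567283 266.28740343]
```

View pics/w2.png

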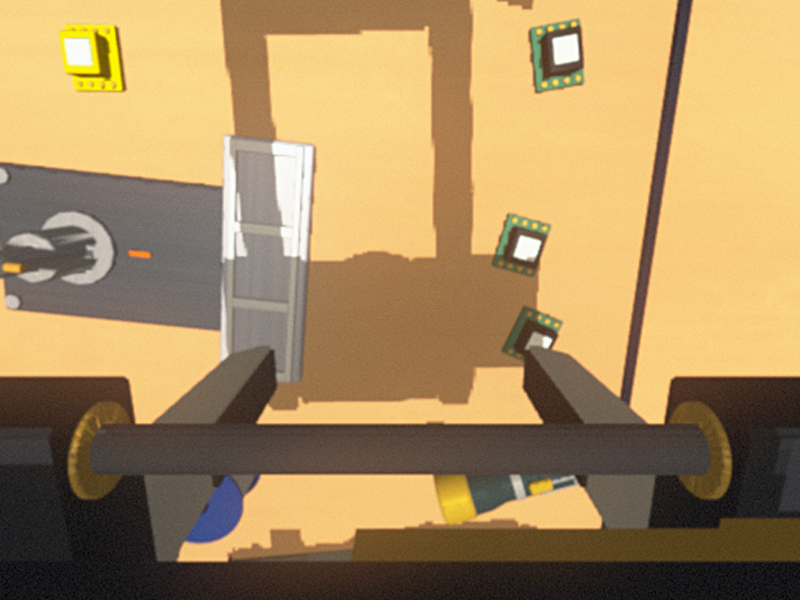

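```bash
cat >> h.py <<'E'
def mods2(c,approx,zt=.004,r=.026):
    im=c['image'].astype(int); lum=im.sum(2); m=((im[...,1]-im[...,0]>4)|(lum<170)).astype(np.uint8)
    H,W=m.shape; out=[]
    for a in approx:
        u,v=proj(c,np.array([*a,zt])); rr=np.linalg.norm(proj(c,np.array([a[0]+r,a[1],zt]))-(u,v))
        g=np.zeros_like(m); cv2.circle(g,(int(u),int(v)),int(rr),1,-1)
        mm=(im[...,1]-im[...,0]>4).astype(np.uint8)*g; n,l,s,_=cv2.connectedComponentsWithStats(cv2.dilate(mm,np.ones((3,3),np.uint8)))
        i=1+np.argmax(s[1:,4]); ys,xs=np.nonzero(mm&(l==i))
        w=np.array([ray(c,x,y,zt)[:2] for x,y in zip(xs,ys)]); (cx,cy),(p,q),an=cv2.minAreaRect((w*1e4).astype(np.float32))
        out.append((round(cx/1e4,4),round(cy/1e4,4),round((an if p<q else an+90)%180,1),round(p/10,1),round(q/10,1)))
    return out
E
python3 - <<'E'
from h import *
c=dict(np.load('pics/w2.npz'))
print(mods2(c,[(.521,.155),(.62,.146),(.676,.154)]))
k=.64
st=np.array([ray(c,u*k,v*k,.012)[:2] for u,v in [(225,136),(314,146),(300,382),(221,376)]]); print(st.round(4).tolist(),[np.linalg.norm(st[i]-st[i-1]).round(4) for i in range(4)])
for n,u,v,z in [('div1 l',236,228,.012),('div1 r',299,233,.012),('div2 l',233,300,.012),('div2 r',296,306,.012),('collar',77,249,.012),('mark',139,254,.008)]: print(n,ray(c,u*k,v*k,z).round(4))
im=c['image'][80:250,0:210,::-1]; cv2.imwrite('pics/st.png',cv2.resize(im,(784,635)[:2] if 0 else (740,599),interpolation=cv2.INTER_CUBIC))
E
```

```text
[(0.5211, 0.1556, 100.3, 31.2, 25.5), (0.6209, 0.143, 74.3, 24.9, 29.7), (0.6737, 0.1436, 67.4, 3.5, 29.9)]
[[0.5621, -0.0206], [0.5672, 0.0267], [0.704, 0.0121], [0.7, -0.0356]] [np.float64(0.1387), np.float64(0.0476), np.float64(0.1375), np.float64(0.0478)]
div1 l [ 0.6109 -0.0189  0.012 ]
div1 r [0.6137 0.0162 0.012 ]
div2 l [ 0.6525 -0.0242  0.012 ]
div2 r [0.6561 0.0122 0.012 ]
collar [ 0.6227 -0.1098  0.012 ]
mark [ 0.6262 -0.0774  0.008 ]
```

View pics/st.png

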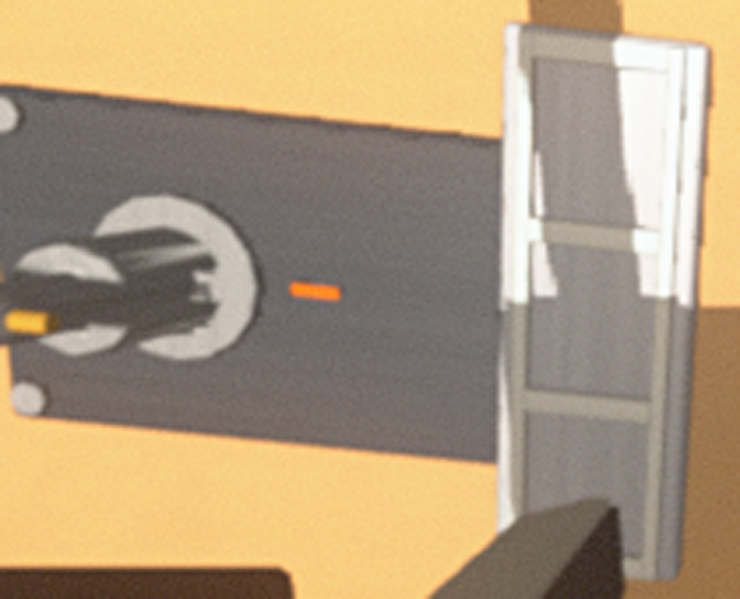

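The bays' dividers and outer frame agree: bay 2 is at (0.6333, -0.0042), the stand's yaw is 83.9° and the column is at about (0.622, -0.109). The stage outline measures 138 x 48 mm, as expected. First I'll take module 1.

```bash
python3 -c "
from h import *
plan((.5211,.1556,.25,189),(.5211,.1556,.192,189),(.5211,.1556,.26,189),(.5895,.0005,.26,173.85),(.5895,.0005,.2015,173.85),(.5895,.0005,.26,173.85))"
```

```text
call [0.666, 0.417, 0.257, -0.0, -0.0, -0.05]
call [0.0, 0.0, 0.29, 0.0, 0.0, 0.0]
call [0.0, 0.0, -0.34, 0.0, 0.0, 0.0]
call [-0.216, -0.819, 0.0, 0.0, 0.0, 0.084]
call [0.0, 0.0, 0.292, 0.0, 0.0, 0.0]
call [0.0, 0.0, -0.292, 0.0, 0.0, 0.0]
```

Emit:
arm_command:
  increments:
    - [0.12, 0.08, 0.05, 0, 0, -0.01]
    - [0.3, 0.19, 0.11, 0, 0, -0.02]
    - [0.5, 0.31, 0.19, 0, 0, -0.035]
    - [0.63, 0.395, 0.24, 0, 0, -0.047]
    - [0.666, 0.417, 0.257, 0, 0, -0.05]

```text
t: 4.0
tool_pos: [0.5206, 0.1558, 0.2506]
orientation: [-0.246, 3.13, 0.0]
force: [0.8, -0.8, 0.5]
opening: 0.093
gripper_force: 0.0
```

Emit:
arm_command:
  increments:
    - [0, 0, 0.07, 0, 0, 0]
    - [0, 0, 0.15, 0, 0, 0]
    - [0, 0, 0.23, 0, 0, 0]
    - [0, 0, 0.28, 0, 0, 0]
    - [0, 0, 0.29, 0, 0, 0]

```text
t: 4.62
tool_pos: [0.521, 0.1551, 0.1899]
orientation: [0.244, -3.13, 0.0]
force: [0.1, -0.4, 0.8]
opening: 0.093
gripper_force: 0.0
```

Emit:
arm_command:
  increments:
    - [0, 0, 0, 0, 0, 0]
    - [0, 0, 0, 0, 0, 0]
    - [0, 0, 0, 0, 0, 0]
    - [0, 0, 0, 0, 0, 0]
    - [0, 0, 0, 0, 0, 0]
  fingers: 1
  force: 15

```text
t: 5.25
tool_pos: [0.5214, 0.1554, 0.1915]
orientation: [-0.245, 3.132, -0.0]
force: [0.1, 0.6, -0.3]
opening: 0.0475
gripper_force: 0.0
```

Emit:
arm_command:
  increments:
    - [0, 0, 0, 0, 0, 0]
    - [0, 0, -0.02, 0, 0, 0]
    - [0, 0, -0.12, 0, 0, 0]
    - [0, 0, -0.25, 0, 0, 0]
    - [0, 0, -0.34, 0, 0, 0]

```text
t: 5.88
tool_pos: [0.5217, 0.1555, 0.2609]
orientation: [-0.244, 3.131, 0.0]
force: [-0.1, -1.1, -0.2]
opening: 0.0014
gripper_force: 0.0
```

```bash
python3 - <<'E'
from h import *
s=read_state(); print(s['t'],s['tool_pos'],s['opening'])
c=snap('wrist'); np.savez('pics/w3.npz',**c)
cv2.imwrite('pics/w3.png',cv2.resize(c['image'][:,:,::-1],(800,600),interpolation=cv2.INTER_CUBIC))
plan((.5895,.0005,.26,173.85),(.5895,.0005,.2015,173.85))
E
```

```text
5.875 [0.52166702 0.15545084 0.26092415] 0.0013826486806785146
call [-0.211, -0.818, 0.017, 0.0, 0.001, 0.084]
call [0.0, 0.0, 0.292, 0.0, 0.0, 0.0]
```

View pics/w3.png

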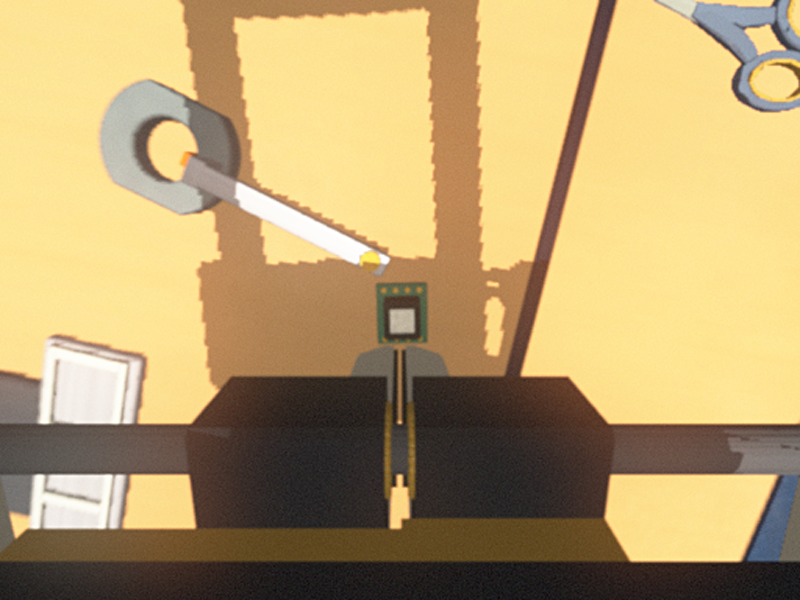

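The fingers close at about 70 mm/s, so I lifted before they had reached the block. The module at (402,313) was not disturbed and sits centred in the view. I'll re-measure it and retry with a longer close and a smaller opening.

```bash
python3 - <<'E'
from h import *
c=dict(np.load('pics/w3.npz'))
m=mods2(c,[(.521,.155)]); print(m); s=read_state(); print(s['tool_pos'])
E
```

```text
[(0.5203, 0.1564, 98.9, 30.3, 24.6)]
[0.52249314 0.15564053 0.26331149]
```

Emit:
arm_command:
  increments:
    - [0, 0, 0, 0, 0, 0]
    - [0, 0, 0, 0, 0, 0]
    - [0, 0, 0, 0, 0, 0]
    - [0, 0, 0, 0, 0, 0]
    - [0, 0, 0, 0, 0, 0]
  fingers: 0.2

```text
t: 6.55
tool_pos: [0.5212, 0.1554, 0.259]
orientation: [0.244, -3.131, 0.0]
force: [0.7, -0.2, -0.2]
opening: 0.0372
gripper_force: 0.0
```

Readings jitter by about 1.5 mm, so I'll plan from the commanded pose with a ledger of what I sent.

```bash
cat >> h.py <<'E'
import os,json
def cmdpose(L=None):
    L=L or json.load(open('led.json')); p=np.array([.229,.555,.405]); r=R.from_matrix(Rd(157.61))
    for a in L:
        p=p+r.apply(np.array(a[:3])*.2); r=r*R.from_rotvec(np.array(a[3:])*np.pi)
    return p,r
def led(*rows): L=json.load(open('led.json'))+[list(r) for r in rows]; json.dump(L,open('led.json','w'))
def plan(*targets,commit=True):
    "total shift/turn per call from the commanded pose, in tool units; logged as sent"
    p,r=cmdpose()
    for t in targets:
        P=np.array(t[:3]); Q=R.from_matrix(Rd(t[3])); rv=(r.inv()*Q).as_rotvec(); d=P-p
        n=max(1,int(np.ceil(np.linalg.norm(d)/.2)),int(np.ceil(np.degrees(np.linalg.norm(rv))/45)))
        for i in range(n):
            sh=r.inv().apply(d/n)/.2; row=np.r_[sh,rv/n/np.pi].round(3)+0.; print(row.tolist())
            if commit: led(row.tolist())
            p,r=cmdpose() if commit else (p+d/n,r*R.from_rotvec(rv/n)); 
            if i+1<n: d=(P-p)*n/(n-i-1) if 0 else d
def wh(): 
    p,r=cmdpose(); x=r.apply([1,0,0]); s=read_state(); print('cmd',p.round(4),np.degrees(np.arctan2(x[1],x[0])).round(2),'meas',s['tool_pos'].round(4),'t',s['t'],'open',round(s['opening'],4))
E
echo '[[-0.719,-0.427,0,0,0,-0.031],[-0.674,-0.495,0,0,0,-0.031],[-0.622,-0.558,0,0,0,-0.031],[-0.565,-0.616,0,0,0,-0.031],[-0.122,0.26,0.52,0,0,0],[0.666,0.417,0.257,0,0,-0.05],[0,0,0.29,0,0,0],[0,0,-0.34,0,0,0]]' > led.json
python3 -c "
from h import *
wh(); plan((.5206,.1562,.192,189),(.5206,.1562,.26,189))"
```

```text
cmd [0.5218 0.1556 0.2596] -171.07 meas [0.5212 0.1554 0.259 ] t 6.55 open 0.0372
[0.006, 0.004, 0.338, 0.0, 0.0, 0.0]
[0.0, 0.0, -0.34, 0.0, 0.0, 0.0]
```

Emit:
arm_command:
  increments:
    - [0.006, 0.004, 0.08, 0, 0, 0]
    - [0.006, 0.004, 0.18, 0, 0, 0]
    - [0.006, 0.004, 0.27, 0, 0, 0]
    - [0.006, 0.004, 0.325, 0, 0, 0]
    - [0.006, 0.004, 0.338, 0, 0, 0]

```text
t: 7.18
tool_pos: [0.5196, 0.1559, 0.1905]
orientation: [0.244, -3.13, 0.0]
force: [-0.0, 0.3, 0.5]
opening: 0.037
gripper_force: 0.0
```

Emit:
arm_command:
  increments:
    - [0, 0, 0, 0, 0, 0]
    - [0, 0, 0, 0, 0, 0]
    - [0, 0, 0, 0, 0, 0]
    - [0, 0, 0, 0, 0, 0]
    - [0, 0, 0, 0, 0, 0]
  fingers: 1
  force: 20

```text
t: 7.8
tool_pos: [0.5205, 0.1561, 0.1925]
orientation: [-0.244, 3.131, 0.0]
force: [-0.9, -0.1, 5.8]
opening: 0.0177
gripper_force: 20.0
```

Emit:
arm_command:
  increments:
    - [0, 0, 0, 0, 0, 0]
    - [0, 0, -0.02, 0, 0, 0]
    - [0, 0, -0.12, 0, 0, 0]
    - [0, 0, -0.25, 0, 0, 0]
    - [0, 0, -0.34, 0, 0, 0]

```text
t: 8.43
tool_pos: [0.5201, 0.156, 0.2608]
orientation: [-0.245, 3.132, 0.0]
force: [0.8, -0.0, -0.3]
opening: 0.0175
gripper_force: 20.0
```

```bash
python3 -c "
from h import *
wh(); plan((.5895,.0005,.26,173.85),(.5895,.0005,.2015,173.85),(.5895,.0005,.26,173.85))"
```

```text
cmd [0.5205 0.1562 0.26  ] -171.07 meas [0.5201 0.156  0.2608] t 8.425 open 0.0175
[-0.22, -0.823, 0.0, 0.0, 0.0, 0.084]
[0.0, 0.0, 0.293, 0.0, 0.0, 0.0]
[0.0, 0.0, -0.293, 0.0, 0.0, 0.0]
```

Emit:
arm_command:
  increments:
    - [-0.035, -0.14, 0, 0, 0, 0.014]
    - [-0.09, -0.34, 0, 0, 0, 0.035]
    - [-0.15, -0.56, 0, 0, 0, 0.057]
    - [-0.2, -0.75, 0, 0, 0, 0.077]
    - [-0.22, -0.823, 0, 0, 0, 0.084]

```text
t: 9.05
tool_pos: [0.5895, -0.0017, 0.2597]
orientation: [-0.174, -3.137, 0.0]
force: [0.3, 0.4, 0.0]
opening: 0.0179
gripper_force: 20.0
```

Emit:
arm_command:
  increments:
    - [0, 0, 0.04, 0, 0, 0]
    - [0, 0, 0.11, 0, 0, 0]
    - [0, 0, 0.19, 0, 0, 0]
    - [0, 0, 0.26, 0, 0, 0]
    - [0, 0, 0.293, 0, 0, 0]

```text
t: 9.68
tool_pos: [0.5884, 0.0008, 0.1999]
orientation: [-0.168, -3.135, -0.0]
force: [-11.1, 1.6, 26.2]
opening: 0.0179
gripper_force: 20.0
```

Emit:
arm_command:
  increments:
    - [0, 0, 0, 0, 0, 0]
    - [0, 0, 0, 0, 0, 0]
    - [0, 0, 0, 0, 0, 0]
    - [0, 0, 0, 0, 0, 0]
    - [0, 0, 0, 0, 0, 0]
  fingers: 0.2

```text
t: 10.3
tool_pos: [0.5891, 0.0002, 0.2012]
orientation: [0.17, 3.137, -0.0]
force: [0.5, -0.3, -0.7]
opening: 0.0373
gripper_force: 0.0
```

Emit:
arm_command:
  increments:
    - [0, 0, -0.05, 0, 0, 0]
    - [0, 0, -0.12, 0, 0, 0]
    - [0, 0, -0.2, 0, 0, 0]
    - [0, 0, -0.26, 0, 0, 0]
    - [0, 0, -0.293, 0, 0, 0]

```text
t: 10.92
tool_pos: [0.5894, 0.0002, 0.2613]
orientation: [0.169, 3.135, -0.0]
force: [1.2, -0.3, 0.7]
opening: 0.037
gripper_force: 0.0
```

```bash
python3 - <<'E'
from h import *
wh(); c=snap('wrist'); np.savez('pics/w4.npz',**c)
cv2.imwrite('pics/w4.png',cv2.resize(c['image'][:,:,::-1],(800,600),interpolation=cv2.INTER_CUBIC))
print(mods2(c,[(.5895,.0005),(.62,.144)],zt=.012), mods2(c,[(.62,.144)]))
plan((.64,.144,.27,167))
E
```

```text
cmd [5.895e-01 5.000e-04 2.600e-01] 173.81 meas [5.894e-01 2.000e-04 2.613e-01] t 10.925 open 0.037
[(0.5871, 0.0007, 83.8, 25.5, 31.0), (0.6174, 0.1385, 74.9, 24.4, 29.9)] [(0.6208, 0.1431, 74.9, 25.2, 31.0)]
[-0.174, 0.741, -0.05, 0.0, 0.0, 0.038]
```

View pics/w4.png

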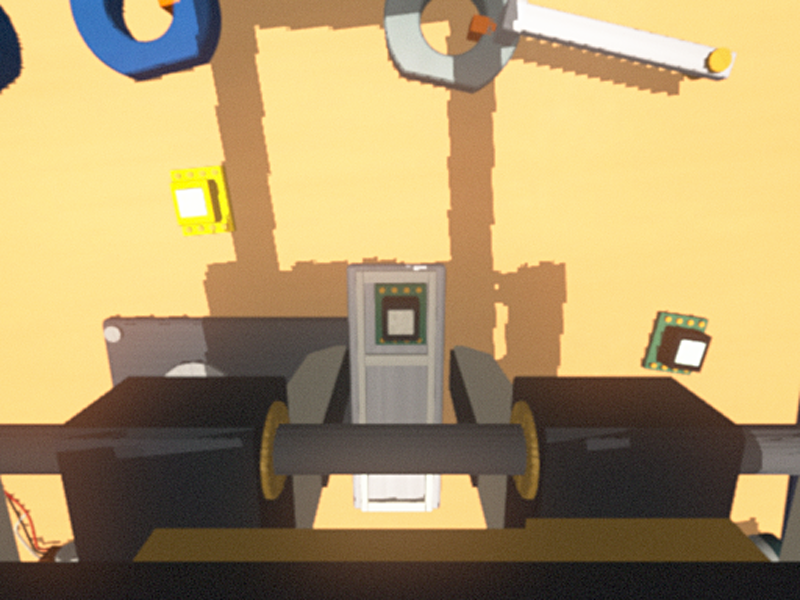

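Module 1 lies in its bay at (401,315), looking flat and centred between the stops at rows 272 and 352. The touch on lowering (-11 N in x) suggests my bay centres are 1–2 mm too far in +x, so I'll refine the stage from this view.

```bash
python3 - <<'E'
from h import *
c=dict(np.load('pics/w4.npz')); k=.64
st=np.array([ray(c,u*k,v*k,.012)[:2] for u,v in [(349,266),(445,266),(438,511),(354,511)]]); print(st.round(4).tolist(),st.mean(0).round(4),[np.linalg.norm(st[i]-st[i-1]).round(4) for i in range(4)])
print(ray(c,400*k,356*k,.012))
im=c['image'][160:335,210:300,::-1]; cv2.imwrite('pics/st2.png',cv2.resize(im,(305,595),interpolation=cv2.INTER_CUBIC))
E
```

```text
[[0.5598, -0.0214], [0.5649, 0.0252], [0.7039, 0.0096], [0.6988, -0.0374]] [ 0.6319 -0.006 ] [np.float64(0.1399), np.float64(0.0469), np.float64(0.1399), np.float64(0.0473)]
[ 0.60911295 -0.00164616  0.012     ]
```

Emit:
arm_command:
  increments:
    - [-0.03, 0.12, -0.01, 0, 0, 0.007]
    - [-0.07, 0.3, -0.02, 0, 0, 0.015]
    - [-0.12, 0.5, -0.035, 0, 0, 0.026]
    - [-0.16, 0.68, -0.045, 0, 0, 0.035]
    - [-0.174, 0.741, -0.05, 0, 0, 0.038]

```text
t: 11.6
tool_pos: [0.6397, 0.1457, 0.2693]
orientation: [-0.354, -3.121, -0.0]
force: [-0.6, -0.0, -0.3]
opening: 0.037
gripper_force: 0.0
```

View pics/st2.png

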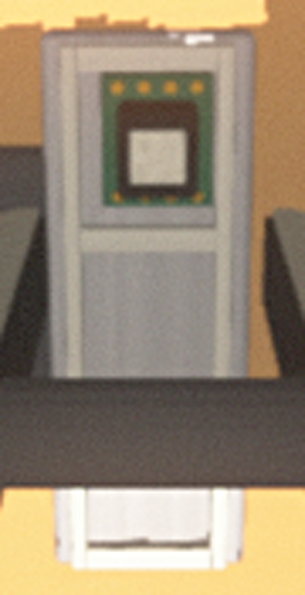

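```bash
python3 - <<'E'
from h import *
wh(); c=snap('wrist'); np.savez('pics/w5.npz',**c); print(mods2(c,[(.621,.1435),(.676,.154)]))
E
```

```text
cmd [0.6401 0.144  0.27  ] 166.97 meas [0.6397 0.1457 0.2693] t 11.6 open 0.037
[(0.609, 0.1472, 167.1, 22.8, 5.7), (0.6764, 0.1529, 67.2, 20.6, 31.3)]
```

```bash
cat >> h.py <<'E'
X=np.array([[0,-.9681,-.2507,.0691],[1,0,0,0],[0,-.2507,.9681,.0208],[0,0,0,1.]])
def fixT(c,n=None):
    L=json.load(open('led.json')); p,r=cmdpose(L[:n] if n else L); T=np.eye(4); T[:3,:3]=r.as_matrix(); T[:3,3]=p; c['T']=T@X; return c
def wcam(fn): c=fixT(snap('wrist')); np.savez('pics/'+fn+'.npz',**c); cv2.imwrite(f'pics/{fn}.png',cv2.resize(c['image'][:,:,::-1],(800,600),interpolation=cv2.INTER_CUBIC)); return c
E
python3 - <<'E'
from h import *
k=.64; L=json.load(open('led.json')); print(len(L))
for f,n,pp in [('w1',4,[(345,180),(408,184),(388,356),(333,352)]),('w2',5,[(225,136),(314,146),(300,382),(221,376)]),('w4',13,[(349,266),(445,266),(438,511),(354,511)])]:
    c=dict(np.load(f'pics/{f}.npz')); t0=c['T'].copy(); fixT(c,n)
    st=np.array([ray(c,u*k,v*k,.012)[:2] for u,v in pp]); d=st[0]+st[1]-st[2]-st[3]; print(f,(c['T']-t0)[:3,3].round(4),st.mean(0).round(4),np.degrees(np.arctan2(-d[1],-d[0]))+90)
c=fixT(dict(np.load('pics/w4.npz')),13); print(mods2(c,[(.589,.0005)],.012),mods2(c,[(.621,.1435)]))
c=fixT(dict(np.load('pics/w5.npz'))); cv2.imwrite('pics/w5.png',cv2.resize(c['image'][:,:,::-1],(800,600))); print(mods2(c,[(.621,.1435),(.676,.154)],r=.022))
E
```

```text
14
w1 [0.0001 0.0017 0.0008] [ 0.6339 -0.0045] 83.77835915532101
w2 [ 0.0014 -0.0001  0.0009] [ 0.6355 -0.0049] 83.74424486509072
w4 [ 0.0002  0.0006 -0.0013] [ 0.6308 -0.0054] 83.51833349172287
[(0.5864, 0.0013, 83.8, 25.3, 30.8)] [(0.6198, 0.1427, 74.8, 25.0, 30.8)]
[(0.6097, 0.1457, 167.0, 22.8, 5.7), (0.6772, 0.1513, 67.1, 20.7, 31.2)]
```

View pics/w5.png

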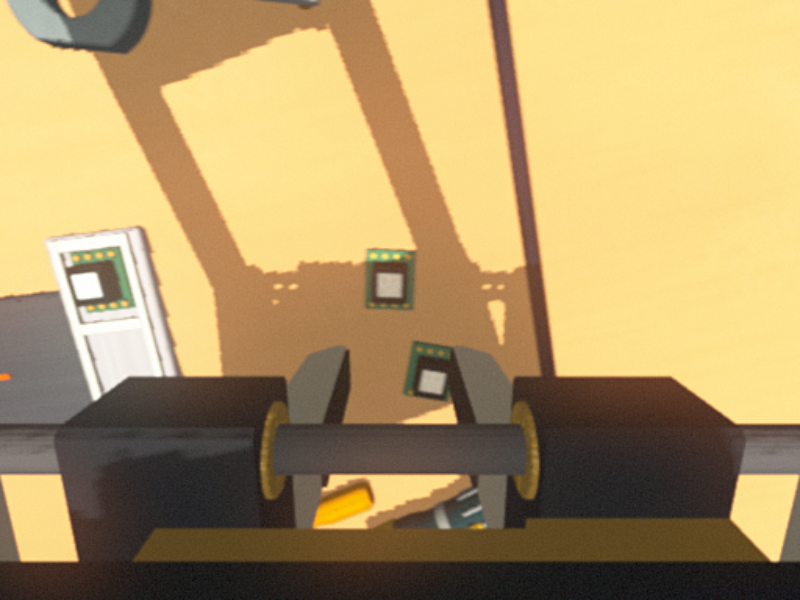

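Module 1 sits about 2 mm to the +y side and against the -x stop, inside its bay; I'll nudge it later. Module 2 is at (390,279) and module 3 at (430,370), half behind a finger. Next I'll hover right over module 2 and open the fingers.

```bash
python3 - <<'E'
from h import *
c=dict(np.load('pics/w5.npz')); fixT(c); k=.64
for u,v in [(390,279),(430,370)]: print(ray(c,u*k,v*k,.004).round(4))
im=c['image']; print([im[int(v*k),int(u*k)].tolist() for u,v in [(371,280),(410,290),(390,254),(340,300)]])
plan((.621,.143,.26,165))
E
```

```text
[0.622  0.1434 0.004 ]
[0.6771 0.1531 0.004 ]
[[100, 93, 69], [92, 102, 70], [132, 184, 129], [176, 127, 80]]
[0.092, -0.027, 0.05, 0.0, 0.0, 0.011]
```

Emit:
arm_command:
  increments:
    - [0.02, -0.006, 0.01, 0, 0, 0.003]
    - [0.05, -0.015, 0.025, 0, 0, 0.006]
    - [0.08, -0.023, 0.04, 0, 0, 0.01]
    - [0.092, -0.027, 0.05, 0, 0, 0.011]
    - [0.092, -0.027, 0.05, 0, 0, 0.011]

```text
t: 12.28
tool_pos: [0.6202, 0.1424, 0.2596]
orientation: [-0.411, -3.114, 0.0]
force: [-1.1, 0.3, -0.3]
opening: 0.0374
gripper_force: 0.0
```

```bash
cat >> h.py <<'E'
def board(c,a,zt=.004,r=.024):
    "board outline near a: pixels with G/R well above the wood's, and dark block"
    im=cv2.GaussianBlur(c['image'],(3,3),0).astype(float); u,v=proj(c,np.array([*a,zt])); rr=np.linalg.norm(proj(c,np.array([a[0]+r,a[1],zt]))-(u,v))
    g=np.zeros(im.shape[:2],np.uint8); cv2.circle(g,(int(round(u)),int(round(v))),int(rr),1,-1)
    m=((im[...,1]/(im[...,0]+1)>.86)&(im[...,1]>im[...,2]*1.12)).astype(np.uint8)*g
    n,l,s,_=cv2.connectedComponentsWithStats(cv2.morphologyEx(m,cv2.MORPH_CLOSE,np.ones((5,5),np.uint8))); i=1+np.argmax(s[1:,4]); ys,xs=np.nonzero(m&(l==i))
    w=np.array([ray(c,x,y,zt)[:2] for x,y in zip(xs,ys)]); (cx,cy),(p,q),an=cv2.minAreaRect((w*1e4).astype(np.float32))
    return np.round([cx/1e4,cy/1e4,(an if p<q else an+90)%180,p/10,q/10],4),(u/.64,v/.64)
E
python3 - <<'E'
from h import *
wh(); c=wcam('w6'); print(board(c,(.621,.143)),board(c,(.677,.153)))
E
```

```text
cmd [0.621  0.1429 0.26  ] 164.99 meas [0.6202 0.1424 0.2596] t 12.275 open 0.0374
(array([ 0.6218,  0.1445, 74.99  , 25.4038, 31.1227]), (np.float64(399.17570846825885), np.float64(316.2427874140061))) (array([ 0.6729,  0.1517, 74.99  , 18.9488, 26.8261]), (np.float64(443.60460402807564), np.float64(407.15760374170344)))
```

```bash
python3 -c "
from h import *
plan((.6218,.1439,.193,165),(.6218,.1439,.26,165),(.6329,-.0057,.26,173.8),(.6329,-.0057,.202,173.8),(.6329,-.0057,.26,173.8))"
```

```text
[-0.003, 0.006, 0.335, 0.0, 0.0, 0.0]
[0.0, 0.0, -0.335, 0.0, 0.0, 0.0]
[-0.247, -0.708, 0.0, 0.0, 0.0, -0.049]
[0.0, 0.0, 0.29, 0.0, 0.0, 0.0]
[0.0, 0.0, -0.29, 0.0, 0.0, 0.0]
```

Emit:
arm_command:
  increments:
    - [-0.003, 0.006, 0.08, 0, 0, 0]
    - [-0.003, 0.006, 0.18, 0, 0, 0]
    - [-0.003, 0.006, 0.27, 0, 0, 0]
    - [-0.003, 0.006, 0.325, 0, 0, 0]
    - [-0.003, 0.006, 0.335, 0, 0, 0]

```text
t: 12.95
tool_pos: [0.6208, 0.1436, 0.1911]
orientation: [-0.41, -3.112, 0.001]
force: [0.6, 0.1, 1.0]
opening: 0.037
gripper_force: 0.0
```

Emit:
arm_command:
  increments:
    - [0, 0, 0, 0, 0, 0]
    - [0, 0, 0, 0, 0, 0]
    - [0, 0, 0, 0, 0, 0]
    - [0, 0, 0, 0, 0, 0]
    - [0, 0, 0, 0, 0, 0]
  fingers: 1
  force: 20

```text
t: 13.58
tool_pos: [0.6218, 0.1438, 0.1937]
orientation: [0.41, 3.113, 0.001]
force: [-0.7, 0.5, 5.2]
opening: 0.0175
gripper_force: 20.0
```

Emit:
arm_command:
  increments:
    - [0, 0, 0, 0, 0, 0]
    - [0, 0, -0.02, 0, 0, 0]
    - [0, 0, -0.12, 0, 0, 0]
    - [0, 0, -0.25, 0, 0, 0]
    - [0, 0, -0.335, 0, 0, 0]

```text
t: 14.2
tool_pos: [0.6219, 0.1438, 0.2624]
orientation: [0.41, 3.112, 0.001]
force: [-0.1, -0.3, 0.4]
opening: 0.0176
gripper_force: 20.0
```

Emit:
arm_command:
  increments:
    - [-0.04, -0.12, 0, 0, 0, -0.008]
    - [-0.1, -0.29, 0, 0, 0, -0.02]
    - [-0.17, -0.48, 0, 0, 0, -0.034]
    - [-0.22, -0.64, 0, 0, 0, -0.044]
    - [-0.247, -0.708, 0, 0, 0, -0.049]

```text
t: 14.82
tool_pos: [0.6324, -0.0079, 0.2604]
orientation: [0.171, 3.137, -0.001]
force: [-0.2, 0.5, -0.2]
opening: 0.0176
gripper_force: 20.0
```

```bash
python3 - <<'E'
from h import *
print(len(json.load(open('led.json')))); s=read_state(); print(s['tool_pos'],s['opening'])
c=wcam('w7'); im=c['image'][150:280,170:340,::-1]; cv2.imwrite('pics/w7c.png',cv2.resize(im,(784,600),interpolation=cv2.INTER_CUBIC))
E
```

```text
20
[ 0.63240434 -0.00787509  0.26043737] 0.017581725918996576
```

View pics/w7c.png

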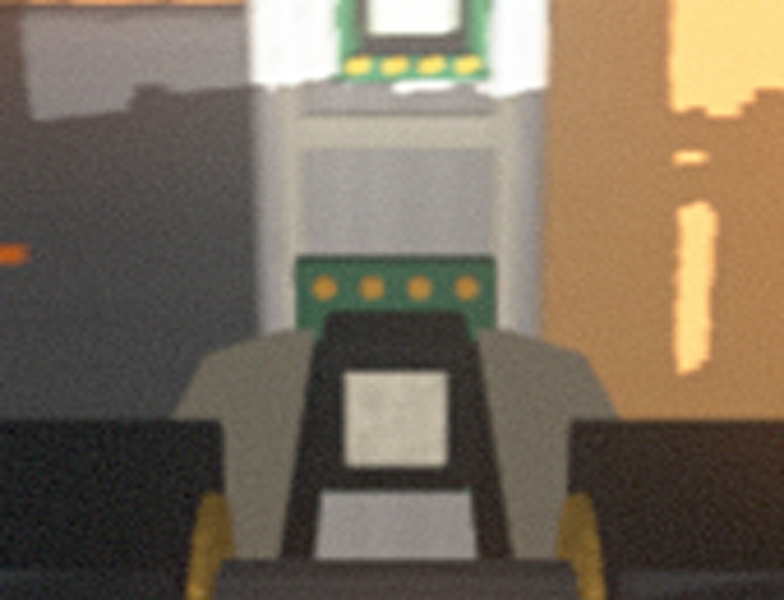

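```bash
python3 - <<'E'
from h import *
c=dict(np.load('pics/w7.npz')); fixT(c,18); print(cmdpose(json.load(open('led.json'))[:18])[0])
f=170/784; q=lambda u,v,z: ray(c,170+u*f,150+v*170/784,z).round(4)
print('board front L,R',q(297,258,.071),q(496,258,.071))
print('div1 near edge L,R',q(303,147,.012),q(497,147,.012),'far',q(303,113,.012),q(497,113,.012))
print('m1',q(341,80,.012),q(492,80,.012))
E
```

```text
[ 0.63288328 -0.00563247  0.26      ]
board front L,R [ 0.6142 -0.0158  0.071 ] [0.6168 0.009  0.071 ]
div1 near edge L,R [ 0.6127 -0.0186  0.012 ] [0.6161 0.0134 0.012 ] far [ 0.607  -0.0179  0.012 ] [0.6104 0.014  0.012 ]
m1 [ 0.6022 -0.011   0.012 ] [0.6048 0.0136 0.012 ]
```

Held board: columns 297–496, against the bay's 300–498, so it is centred laterally. Its front edge has only a 1 mm gap to the divider instead of 3 mm. I'll shift 2 mm in +x, then lower.

```bash
python3 -c "
from h import *
L=json.load(open('led.json'))[:18]; json.dump(L,open('led.json','w'))
plan((.6349,-.0051,.23,173.8),(.6349,-.0051,.202,173.8),(.6349,-.0051,.26,173.8))"
```

```text
[-0.01, 0.004, 0.15, 0.0, 0.0, 0.0]
[0.0, 0.0, 0.14, 0.0, 0.0, 0.0]
[0.0, 0.0, -0.29, 0.0, 0.0, 0.0]
```

Emit:
arm_command:
  increments:
    - [-0.01, 0.004, 0.03, 0, 0, 0]
    - [-0.01, 0.004, 0.08, 0, 0, 0]
    - [-0.01, 0.004, 0.13, 0, 0, 0]
    - [-0.01, 0.004, 0.15, 0, 0, 0]
    - [-0.01, 0.004, 0.15, 0, 0, 0]

```text
t: 15.5
tool_pos: [0.6342, -0.0049, 0.229]
orientation: [-0.169, -3.136, -0.0]
force: [-0.1, 0.5, -0.1]
opening: 0.0177
gripper_force: 20.0
```

Emit:
arm_command:
  increments:
    - [0, 0, 0.03, 0, 0, 0]
    - [0, 0, 0.065, 0, 0, 0]
    - [0, 0, 0.1, 0, 0, 0]
    - [0, 0, 0.125, 0, 0, 0]
    - [0, 0, 0.14, 0, 0, 0]

```text
t: 16.12
tool_pos: [0.6343, -0.0053, 0.2016]
orientation: [-0.17, -3.136, 0.0]
force: [-10.5, -0.3, 19.5]
opening: 0.018
gripper_force: 20.0
```

Emit:
arm_command:
  increments:
    - [0, 0, 0, 0, 0, 0]
    - [0, 0, 0, 0, 0, 0]
    - [0, 0, 0, 0, 0, 0]
    - [0, 0, 0, 0, 0, 0]
    - [0, 0, 0, 0, 0, 0]
  fingers: 0.2

```text
t: 16.75
tool_pos: [0.6345, -0.0053, 0.2018]
orientation: [0.17, 3.137, -0.0]
force: [0.3, -0.2, 0.3]
opening: 0.0372
gripper_force: 0.0
```

Emit:
arm_command:
  increments:
    - [0, 0, -0.05, 0, 0, 0]
    - [0, 0, -0.12, 0, 0, 0]
    - [0, 0, -0.2, 0, 0, 0]
    - [0, 0, -0.26, 0, 0, 0]
    - [0, 0, -0.29, 0, 0, 0]

```text
t: 17.38
tool_pos: [0.6349, -0.0053, 0.2615]
orientation: [0.169, 3.135, -0.0]
force: [1.1, 0.5, -0.6]
opening: 0.037
gripper_force: 0.0
```

```bash
python3 - <<'E'
from h import *
wh(); c=wcam('w8'); im=c['image'][150:280,170:340,::-1]; cv2.imwrite('pics/w8c.png',cv2.resize(im,(784,600),interpolation=cv2.INTER_CUBIC))
E
```

```text
cmd [ 0.635  -0.0051  0.26  ] 173.81 meas [ 0.6349 -0.0053  0.2615] t 17.375 open 0.037
```

View pics/w8c.png

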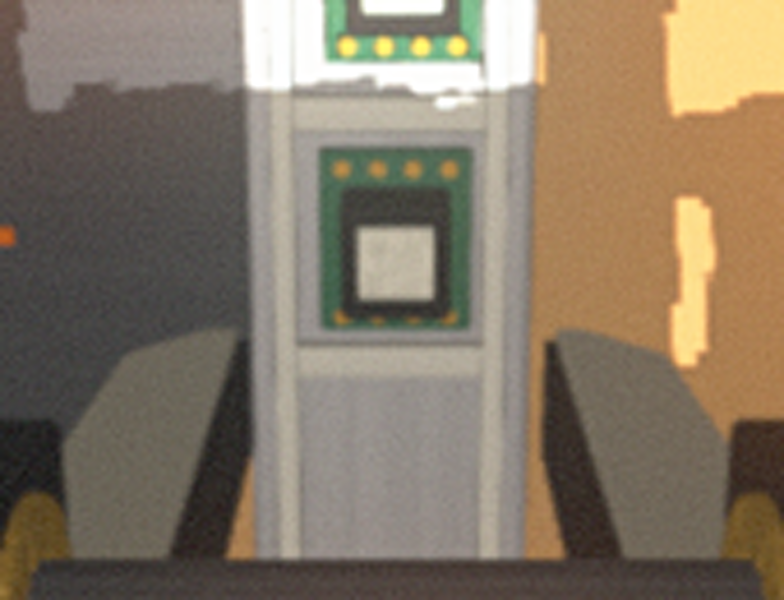

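Module 2 is well centred: board columns 320–472 and rows 148–328, in a bay of 298–484 and 130–345. Module 1 is 2.5 mm off toward +y and 3 mm toward -x, so I'll regrip it and shift it.

```bash
python3 -c "
from h import *
plan((.587,.0014,.23,173.8),(.587,.0014,.201,173.8),(.5898,-.0012,.2025,173.8),(.5898,-.0012,.2015,173.8),(.5898,-.0012,.26,173.8))"
```

```text
[0.242, 0.006, 0.15, 0.0, 0.0, 0.0]
[0.0, 0.0, 0.145, 0.0, 0.0, 0.0]
[-0.015, -0.011, -0.007, 0.0, 0.0, 0.0]
[0.0, 0.0, 0.005, 0.0, 0.0, 0.0]
[0.0, 0.0, -0.293, 0.0, 0.0, 0.0]
```

Emit:
arm_command:
  increments:
    - [0.06, 0.001, 0.03, 0, 0, 0]
    - [0.13, 0.003, 0.08, 0, 0, 0]
    - [0.2, 0.005, 0.12, 0, 0, 0]
    - [0.242, 0.006, 0.15, 0, 0, 0]
    - [0.242, 0.006, 0.15, 0, 0, 0]

```text
t: 18.05
tool_pos: [0.5858, 0.0012, 0.229]
orientation: [-0.169, -3.135, -0.0]
force: [0.4, -0.1, 0.3]
opening: 0.037
gripper_force: 0.0
```

Emit:
arm_command:
  increments:
    - [0, 0, 0.03, 0, 0, 0]
    - [0, 0, 0.07, 0, 0, 0]
    - [0, 0, 0.11, 0, 0, 0]
    - [0, 0, 0.135, 0, 0, 0]
    - [0, 0, 0.145, 0, 0, 0]

```text
t: 18.68
tool_pos: [0.5863, 0.0011, 0.2001]
orientation: [-0.17, -3.136, -0.0]
force: [-0.8, -0.7, -0.2]
opening: 0.037
gripper_force: 0.0
```

Emit:
arm_command:
  increments:
    - [0, 0, 0, 0, 0, 0]
    - [0, 0, 0, 0, 0, 0]
    - [0, 0, 0, 0, 0, 0]
    - [0, 0, 0, 0, 0, 0]
    - [0, 0, 0, 0, 0, 0]
  fingers: 1

```text
t: 19.3
tool_pos: [0.5867, 0.0011, 0.2011]
orientation: [0.17, 3.136, -0.0]
force: [-0.5, -0.3, 2.3]
opening: 0.0175
gripper_force: 20.0
```

Emit:
arm_command:
  increments:
    - [0, 0, -0.007, 0, 0, 0]
    - [-0.005, -0.004, -0.007, 0, 0, 0]
    - [-0.01, -0.008, -0.007, 0, 0, 0]
    - [-0.015, -0.011, -0.007, 0, 0, 0]
    - [-0.015, -0.011, -0.007, 0, 0, 0]

```text
t: 19.92
tool_pos: [0.5893, -0.0015, 0.2021]
orientation: [-0.17, -3.137, -0.0]
force: [-0.3, -0.0, -0.1]
opening: 0.0175
gripper_force: 20.0
```

Emit:
arm_command:
  increments:
    - [0, 0, 0.005, 0, 0, 0]
    - [0, 0, 0.005, 0, 0, 0]
    - [0, 0, 0.005, 0, 0, 0]
    - [0, 0, 0.005, 0, 0, 0]
    - [0, 0, 0.005, 0, 0, 0]

```text
t: 20.55
tool_pos: [0.5892, -0.0014, 0.2011]
orientation: [-0.17, -3.137, 0.0]
force: [-0.9, 0.4, 0.2]
opening: 0.0176
gripper_force: 20.0
```

Emit:
arm_command:
  increments:
    - [0, 0, 0, 0, 0, 0]
    - [0, 0, 0, 0, 0, 0]
    - [0, 0, 0, 0, 0, 0]
    - [0, 0, 0, 0, 0, 0]
    - [0, 0, 0, 0, 0, 0]
  fingers: 0.2

```text
t: 21.18
tool_pos: [0.5892, -0.0014, 0.2011]
orientation: [0.17, 3.137, -0.0]
force: [1.0, -0.1, 0.1]
opening: 0.0373
gripper_force: 0.0
```

Emit:
arm_command:
  increments:
    - [0, 0, -0.05, 0, 0, 0]
    - [0, 0, -0.12, 0, 0, 0]
    - [0, 0, -0.2, 0, 0, 0]
    - [0, 0, -0.26, 0, 0, 0]
    - [0, 0, -0.293, 0, 0, 0]

```text
t: 21.8
tool_pos: [0.5896, -0.0014, 0.2613]
orientation: [0.17, 3.135, -0.0]
force: [0.2, 0.3, 0.7]
opening: 0.0373
gripper_force: 0.0
```

```bash
cat >> h.py <<'E'
def bayedges(c,ctr,zt=.012):
    "module in bay vs bay: scan profiles. returns board centre"
    return board(c,ctr,zt)
E
python3 - <<'E'
from h import *
wh(); c=wcam('w9')
print(board(c,(.589,0),.012),board(c,(.633,-.006),.012),board(c,(.677,.152)))
plan((.677,.152,.26,157))
E
```

```text
cmd [ 0.5897 -0.0012  0.26  ] 173.81 meas [ 0.5896 -0.0014  0.2613] t 21.8 open 0.0373Traceback (most recent call last):
  File "<stdin>", line 3, in <module>
  File "h.py", line 74, in board
    n,l,s,_=cv2.connectedComponentsWithStats(cv2.morphologyEx(m,cv2.MORPH_CLOSE,np.ones((5,5),np.uint8))); i=1+np.argmax(s[1:,4]); ys,xs=np.nonzero(m&(l==i))
                                                                                                               ~~~~~~~~~^^^^^^^^^
    return _wrapfunc(a, 'argmax', axis=axis, out=out, **kwds)
    return bound(*args, **kwds)
ValueError: attempt to get argmax of an empty sequence
```

```bash
python3 - <<'E'
from h import *
c=fixT(dict(np.load('pics/w9.npz')))
print(board(c,(.589,0),.012))
plan((.676,.151,.26,157))
E
```

```text
(array([ 5.85800e-01, -7.00000e-04,  8.38099e+01,  2.58963e+01,
        3.72218e+01]), (np.float64(401.150721119175), np.float64(319.10157004215154)))
[-0.347, 0.803, 0.0, 0.0, 0.0, 0.093]
```

Emit:
arm_command:
  increments:
    - [-0.05, 0.12, 0, 0, 0, 0.014]
    - [-0.13, 0.31, 0, 0, 0, 0.036]
    - [-0.23, 0.53, 0, 0, 0, 0.062]
    - [-0.31, 0.72, 0, 0, 0, 0.084]
    - [-0.347, 0.803, 0, 0, 0, 0.093]

```text
t: 22.48
tool_pos: [0.6759, 0.153, 0.259]
orientation: [-0.624, -3.078, -0.0]
force: [1.0, -0.2, -0.3]
opening: 0.0366
gripper_force: 0.0
```

```bash
python3 - <<'E'
from h import *
wh(); c=wcam('w10')
print(board(c,(.677,.152)), board(c,(.675,.152),r=.028))
E
```

```text
cmd [0.676 0.151 0.26 ] 157.07 meas [0.6759 0.153  0.259 ] t 22.475 open 0.0366
(array([ 0.6783,  0.1533, 67.07  , 24.6192, 31.1763]), (np.float64(401.478094995926), np.float64(317.1521995659346))) (array([ 0.6783,  0.1533, 67.07  , 24.6192, 31.1763]), (np.float64(399.972080481934), np.float64(313.72611483559086)))
```

```bash
python3 -c "
from h import *
plan((.677,.1536,.193,157),(.677,.1536,.26,157),(.6772,-.0104,.26,173.8))"
```

```text
[0.001, 0.014, 0.335, 0.0, 0.0, 0.0]
[0.0, 0.0, -0.335, 0.0, 0.0, 0.0]
[-0.321, -0.755, 0.0, 0.0, 0.0, -0.093]
```

Emit:
arm_command:
  increments:
    - [0.001, 0.014, 0.08, 0, 0, 0]
    - [0.001, 0.014, 0.18, 0, 0, 0]
    - [0.001, 0.014, 0.27, 0, 0, 0]
    - [0.001, 0.014, 0.325, 0, 0, 0]
    - [0.001, 0.014, 0.335, 0, 0, 0]

```text
t: 23.15
tool_pos: [0.6759, 0.153, 0.1911]
orientation: [-0.625, -3.077, 0.001]
force: [0.6, -0.7, -0.2]
opening: 0.0373
gripper_force: 0.0
```

Emit:
arm_command:
  increments:
    - [0, 0, 0, 0, 0, 0]
    - [0, 0, 0, 0, 0, 0]
    - [0, 0, 0, 0, 0, 0]
    - [0, 0, 0, 0, 0, 0]
    - [0, 0, 0, 0, 0, 0]
  fingers: 1

```text
t: 23.78
tool_pos: [0.6769, 0.1535, 0.1938]
orientation: [0.624, 3.077, 0.001]
force: [0.0, 0.7, 6.1]
opening: 0.0179
gripper_force: 20.0
```

Emit:
arm_command:
  increments:
    - [0, 0, 0, 0, 0, 0]
    - [0, 0, -0.02, 0, 0, 0]
    - [0, 0, -0.12, 0, 0, 0]
    - [0, 0, -0.25, 0, 0, 0]
    - [0, 0, -0.335, 0, 0, 0]

```text
t: 24.4
tool_pos: [0.677, 0.1535, 0.2625]
orientation: [0.624, 3.077, 0.001]
force: [0.5, -0.6, -0.5]
opening: 0.0179
gripper_force: 20.0
```

Emit:
arm_command:
  increments:
    - [-0.05, -0.11, 0, 0, 0, -0.014]
    - [-0.12, -0.29, 0, 0, 0, -0.036]
    - [-0.21, -0.5, 0, 0, 0, -0.062]
    - [-0.29, -0.68, 0, 0, 0, -0.084]
    - [-0.321, -0.755, 0, 0, 0, -0.093]

```text
t: 25.02
tool_pos: [0.6767, -0.0131, 0.2605]
orientation: [0.171, 3.136, -0.001]
force: [-1.3, -1.3, 0.6]
opening: 0.0177
gripper_force: 20.0
```

```bash
python3 - <<'E'
from h import *
wh(); c=wcam('w11'); wcols=c['image']
# compare with w7 geometry: profile of G-R along columns near the image middle
for u in (252,256,260): print(u,[int(x) for x in (wcols[170:225,u,1].astype(int)-wcols[170:225,u,0])])
w7=dict(np.load('pics/w7.npz'))['image']; print([int(x) for x in (w7[170:225,256,1].astype(int)-w7[170:225,256,0])])
for v in (208,211): print(v,[int(x) for x in (wcols[v,225:290,1].astype(int)-wcols[v,225:290,0])])
plan((.6772,-.0104,.23,173.8),(.6772,-.0104,.202,173.8),(.6772,-.0104,.26,173.8))
E
```

```text
cmd [ 0.6772 -0.0104  0.26  ] 173.81 meas [ 0.6767 -0.0131  0.2605] t 25.025 open 0.0177
252 [-1, -4, -5, -1, -4, -8, -5, -6, -5, -9, -8, -6, -3, -3, -4, -5, -5, -3, -3, -4, -6, -6, -4, -6, -4, -3, -4, -6, -7, -6, -6, -7, -4, -6, -3, -5, 1, 7, 20, 26, 29, 10, -22, -36, -32, -16, 16, 30, 20, 7, -4, -5, 0, -1, -5]
256 [1, -7, 2, -4, -6, -7, -9, -6, -6, -7, -4, -5, -5, -5, -5, -4, -5, -4, -6, -7, -6, -3, -3, -6, -5, -7, -9, -6, -5, -6, -5, -4, -5, -7, -5, -4, 5, 9, 19, 25, 31, 28, 33, 28, 28, 33, 27, 25, 18, 3, -1, 1, -4, -1, -3]
260 [12, -8, -5, -2, -7, -7, -5, -8, -8, -7, -8, -5, -4, -2, -5, -4, -5, -3, -4, -7, -4, -5, -4, -7, -5, -7, -5, -3, -6, -2, -3, -4, -2, -7, -9, -4, -1, 7, 20, 28, 20, -15, -40, -48, -47, -35, 0, 20, 20, 2, -6, -3, -4, -4, -3]
[-5, -5, -7, -5, -7, -7, -7, -8, -8, -6, -8, -10, -6, -7, -5, -6, -6, -4, -6, -3, -5, -3, -6, -7, -6, -3, -3, -9, -4, -6, -8, -8, -3, -6, -4, 6, 13, 21, 25, 30, 25, 29, 27, 26, 30, 30, 28, 14, -3, -4, 0, -4, 0, -7, -4]
208 [-25, -19, -13, -9, -5, -6, -7, -9, -4, 9, 21, 16, 18, 21, 22, 22, 20, 18, 18, 17, 21, 17, 17, 22, 18, 21, 15, 20, 18, 20, 18, 19, 18, 17, 18, 20, 20, 17, 17, 19, 16, 19, 18, 18, 17, 19, 19, 14, 14, 10, 20, 15, -3, -5, -9, -8, -5, -10, -9, -8, -6, -12, -20, -30, -32]
211 [-30, -24, -13, -6, -7, -3, -4, -4, -1, 19, 33, 31, 25, 13, -3, -17, -6, 17, 28, 28, 30, 28, 29, 18, -8, -13, -13, 10, 28, 31, 27, 28, 27, 19, -6, -15, -12, 2, 22, 22, 26, 24, 27, 19, 6, -11, -15, -4, 18, 24, 29, 25, 7, -3, -4, -9, -9, -12, -7, -5, -6, -9, -23, -34, -39]
[0.0, 0.0, 0.15, 0.0, 0.0, 0.0]
[0.0, 0.0, 0.14, 0.0, 0.0, 0.0]
[0.0, 0.0, -0.29, 0.0, 0.0, 0.0]
```

```bash
python3 -c "
from h import *
L=json.load(open('led.json'))[:-3]; json.dump(L,open('led.json','w'))
plan((.678,-.0107,.23,173.8),(.678,-.0107,.202,173.8),(.678,-.0107,.26,173.8))"
```

```text
[-0.004, -0.001, 0.15, 0.0, 0.0, 0.0]
[0.0, 0.0, 0.14, 0.0, 0.0, 0.0]
[0.0, 0.0, -0.29, 0.0, 0.0, 0.0]
```

Emit:
arm_command:
  increments:
    - [-0.004, -0.001, 0.03, 0, 0, 0]
    - [-0.004, -0.001, 0.08, 0, 0, 0]
    - [-0.004, -0.001, 0.13, 0, 0, 0]
    - [-0.004, -0.001, 0.15, 0, 0, 0]
    - [-0.004, -0.001, 0.15, 0, 0, 0]

```text
t: 25.7
tool_pos: [0.6773, -0.0105, 0.2289]
orientation: [-0.169, -3.136, -0.0]
force: [0.2, 0.3, -0.0]
opening: 0.0177
gripper_force: 20.0
```

Emit:
arm_command:
  increments:
    - [0, 0, 0.03, 0, 0, 0]
    - [0, 0, 0.065, 0, 0, 0]
    - [0, 0, 0.1, 0, 0, 0]
    - [0, 0, 0.125, 0, 0, 0]
    - [0, 0, 0.14, 0, 0, 0]

```text
t: 26.32
tool_pos: [0.6774, -0.0109, 0.2017]
orientation: [-0.17, -3.136, 0.0]
force: [-10.2, 0.8, 17.2]
opening: 0.0179
gripper_force: 20.0
```

Emit:
arm_command:
  increments:
    - [0, 0, 0, 0, 0, 0]
    - [0, 0, 0, 0, 0, 0]
    - [0, 0, 0, 0, 0, 0]
    - [0, 0, 0, 0, 0, 0]
    - [0, 0, 0, 0, 0, 0]
  fingers: 0.2

```text
t: 26.95
tool_pos: [0.6775, -0.0109, 0.2017]
orientation: [0.17, 3.137, -0.0]
force: [-0.1, 0.4, -0.4]
opening: 0.0374
gripper_force: 0.0
```

Emit:
arm_command:
  increments:
    - [0, 0, -0.05, 0, 0, 0]
    - [0, 0, -0.12, 0, 0, 0]
    - [0, 0, -0.2, 0, 0, 0]
    - [0, 0, -0.26, 0, 0, 0]
    - [0, 0, -0.29, 0, 0, 0]

```text
t: 27.58
tool_pos: [0.6779, -0.0109, 0.2616]
orientation: [0.17, 3.135, -0.0]
force: [0.4, 1.1, 0.5]
opening: 0.0368
gripper_force: 0.0
```

```bash
python3 - <<'E'
from h import *
wh(); plan((.69,-.02,.34,173.8))
E
```

```text
cmd [ 0.678  -0.0107  0.26  ] 173.81 meas [ 0.6779 -0.0109  0.2616] t 27.575 open 0.0368
[-0.065, -0.04, -0.4, 0.0, 0.0, 0.0]
```

Emit:
arm_command:
  increments:
    - [-0.01, -0.01, -0.1, 0, 0, 0]
    - [-0.03, -0.02, -0.22, 0, 0, 0]
    - [-0.05, -0.03, -0.34, 0, 0, 0]
    - [-0.065, -0.04, -0.4, 0, 0, 0]
    - [-0.065, -0.04, -0.4, 0, 0, 0]
  fingers: -0.4

```text
t: 28.2
tool_pos: [0.69, -0.0206, 0.3411]
orientation: [0.17, 3.135, -0.0]
force: [0.8, -0.2, -0.1]
opening: 0.0649
gripper_force: 0.0
```

```bash
python3 - <<'E'
from h import *
wh(); c=wcam('w12')
pts=np.array([proj(c,np.array([x,y,.01])) for x,y in [(.54,-.16),(.72,.04),(.72,-.16),(.54,.04)]]); a=np.floor(pts.min(0)).astype(int); b=np.ceil(pts.max(0)).astype(int); a=np.maximum(a,0); b[1]=min(b[1],272)
im=c['image'][a[1]:b[1],a[0]:b[0],::-1]; f=min(800/im.shape[1],600/im.shape[0]); cv2.imwrite('pics/w12c.png',cv2.resize(im,None,fx=f,fy=f,interpolation=cv2.INTER_CUBIC)); print(a,b,f)
E
```

```text
cmd [ 0.6901 -0.02    0.34  ] 173.81 meas [ 0.69   -0.0206  0.3411] t 28.2 open 0.0649
[88 16] [315 223] 2.898550724637681
```

View pics/w12c.png

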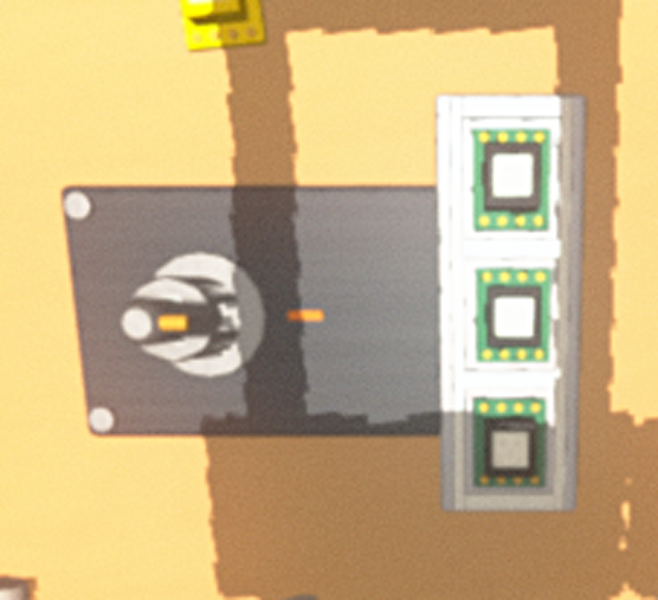

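All three modules sit centred in their bays, at (511,180), (513,315) and (510,442). The column's collar is at (202,315), the nose top at (137,322), the pin at (172,322) and the keyway mark at (306,316).

```bash
python3 - <<'E'
from h import *
c=dict(np.load('pics/w12.npz')); q=lambda u,v,z: ray(c,88+u/2.8986,16+v/2.8986,z)[:2].round(4)
for n,a in dict(collar=(202,315,.012),nose=(137,322,.072),pin=(173,322,.0694),mark=(306,316,.008),b1=(511,180,.012),b2=(513,315,.012),b3=(510,442,.012),st0=(438,95,.012),st1=(585,97,.012),st2=(575,510,.012),st3=(442,508,.012)).items(): print(n,q(*a))
plan((.50,-.10,.34,180))
E
```

```text
collar [ 0.6212 -0.1096]
nose [ 0.6211 -0.1088]
pin [ 0.6222 -0.0999]
mark [ 0.6254 -0.0753]
b1 [ 0.5895 -0.0006]
b2 [ 0.6326 -0.0043]
b3 [ 0.6761 -0.0097]
st0 [ 0.5614 -0.0213]
st1 [0.567  0.0256]
st2 [0.7033 0.0111]
st3 [ 0.6974 -0.0365]
[0.451, -0.25, 0.0, 0.0, 0.0, -0.017]
[0.464, -0.226, 0.0, 0.0, 0.0, -0.017]
```

Emit:
arm_command:
  increments:
    - [0.08, -0.04, 0, 0, 0, -0.003]
    - [0.17, -0.09, 0, 0, 0, -0.007]
    - [0.26, -0.14, 0, 0, 0, -0.01]
    - [0.36, -0.2, 0, 0, 0, -0.014]
    - [0.451, -0.25, 0, 0, 0, -0.017]

```text
t: 28.88
tool_pos: [0.5932, -0.0604, 0.3379]
orientation: [-0.085, -3.138, -0.001]
force: [0.1, 0.5, 0.3]
opening: 0.0648
gripper_force: 0.0
```

Emit:
arm_command:
  increments:
    - [0.12, -0.06, 0, 0, 0, -0.004]
    - [0.24, -0.12, 0, 0, 0, -0.009]
    - [0.35, -0.17, 0, 0, 0, -0.013]
    - [0.43, -0.21, 0, 0, 0, -0.016]
    - [0.464, -0.226, 0, 0, 0, -0.017]

```text
t: 29.5
tool_pos: [0.4983, -0.1004, 0.3384]
orientation: [-0.003, -3.14, -0.001]
force: [0.8, 0.6, -0.2]
opening: 0.0651
gripper_force: 0.0
```

```bash
cat >> h.py <<'E'
def rings(c,zt=.014,kind='blue'):
    hsv=cv2.cvtColor(c['image'],cv2.COLOR_RGB2HSV); H,S,V=cv2.split(hsv)
    b=((H>100)&(H<130)&(S>100)&(V>40)) if kind=='blue' else ((S<70)&(V>40)&(V<200))
    o=((H<14)&(S>170)&(V>90)).astype(np.uint8)
    b=cv2.morphologyEx(b.astype(np.uint8),cv2.MORPH_OPEN,np.ones((3,3),np.uint8)); out=[]
    cs,hi=cv2.findContours(b,cv2.RETR_CCOMP,cv2.CHAIN_APPROX_NONE)
    W=lambda k:(np.array([ray(c,u,v,zt)[:2] for u,v in k[:,0]])*1e3).astype(np.float32)
    for i,k in enumerate(cs):
        if hi[0][i][3]>=0 or cv2.contourArea(k)<700: continue
        w=W(k); r=cv2.minAreaRect(w); m=np.zeros_like(b); cv2.drawContours(m,[cv2.convexHull(k)],0,1,-1)
        ys,xs=np.nonzero(o&m); t=np.array([ray(c,x,y,zt)[:2] for x,y in zip(xs,ys)]).mean(0)*1e3 if len(xs) else np.zeros(2)
        hs=[cv2.minEnclosingCircle(W(cs[j])) for j in range(len(cs)) if hi[0][j][3]==i and cv2.contourArea(cs[j])>60]
        d=t-np.array(r[0]); out.append(dict(ctr=np.round(r[0],1).tolist(),size=np.round(r[1],1).tolist(),ang=round(r[2],1),tab=t.round(1).tolist(),tabyaw=round(float(np.degrees(np.arctan2(d[1],d[0]))),1),n=len(xs),hole=[(np.round(h[0],1).tolist(),round(h[1],1)) for h in hs]))
    return out
E
python3 - <<'E'
from h import *
wh(); c=wcam('w13')
for r in rings(c): print(r)
E
```

```text
cmd [ 0.4999 -0.1001  0.34  ] 179.93 meas [ 0.4983 -0.1004  0.3384] t 29.5 open 0.0651
{'ctr': [429.1, -119.1], 'size': [47.5, 53.0], 'ang': 6.7, 'tab': [0.0, 0.0], 'tabyaw': 164.5, 'n': 0, 'hole': []}
```

```bash
python3 - <<'E'
from h import *
c=dict(np.load('pics/w13.npz')); hsv=cv2.cvtColor(c['image'],cv2.COLOR_RGB2HSV)
for v in range(0,260,6):
    s=''
    for u in range(60,460,4):
        h,S,V=map(int,hsv[v,u]); s+= 'b' if 95<h<135 and S>60 else 'g' if S<70 else 'o' if h<11 and S>180 else 'y' if 22<h<35 and S>170 else '#' if V<60 else '.'
    print(s)
E
```

```text
....................................yg.yyy..........................................................
...................................yggggyy..........................................................
..................................yyggg.yyy........................y................................
..................................yyyy.yyy......................y.yy................................
...................................yyyyyy.....................yyy.gg................................
.....................................y.y......................y..gggy..............................o
..............................................................y.ygg.y.............................oo
.................................................................yy.yy..............................
...............................................................yy.y.................................
...............................................................yy...................................
..........................................................................................
[... 2643 characters left out ...]
..............................................................................................
................................g...................................................................
....................................................................................................
.........................................................................gggg.......................
.............................gg...........................................gggg......................
..........................gg..g.......ggggggggg.............................g.......................
..........................g.gg........gggggggggggggggggggggggg.......gg.....g.......................
```

```bash
python3 - <<'E'
from h import *
c=dict(np.load('pics/w13.npz')); hsv=cv2.cvtColor(c['image'],cv2.COLOR_RGB2HSV)
print('wood',hsv[150,200],hsv[60,300]);print('B row108',[tuple(map(int,x)) for x in hsv[108,236:268:2]])
for r in (108,114,120): print('A',r,[tuple(map(int,x)) for x in hsv[r,166:200:3]])
E
```

```text
wood [ 14 129 170] [ 22 111 252]
B row108 [(21, 111, 251), (21, 111, 251), (21, 115, 251), (21, 120, 251), (21, 147, 252), (21, 156, 252), (20, 165, 253), (19, 100, 249), (9, 70, 218), (6, 88, 224), (12, 109, 240), (16, 128, 250), (19, 140, 255), (20, 155, 255), (162, 43, 153), (19, 120, 255)]
A 108 [(112, 110, 194), (113, 109, 196), (112, 113, 196), (113, 112, 198), (113, 115, 188), (112, 115, 191), (112, 118, 196), (118, 88, 145), (12, 113, 174), (22, 112, 254), (14, 134, 203), (14, 125, 174)]
A 114 [(20, 120, 255), (17, 121, 255), (149, 36, 155), (111, 126, 198), (112, 121, 200), (112, 123, 197), (170, 55, 184), (18, 170, 255), (126, 66, 163), (171, 67, 91), (14, 127, 177), (15, 124, 173)]
A 120 [(21, 114, 251), (21, 115, 251), (19, 180, 252), (19, 192, 252), (14, 125, 241), (4, 83, 204), (113, 112, 195), (111, 123, 197), (112, 106, 163), (136, 58, 97), (6, 73, 115), (14, 130, 172)]
```

```bash
cat >> h.py <<'E'
def spacers(c,zt=.014):
    hsv=cv2.cvtColor(c['image'],cv2.COLOR_RGB2HSV).astype(int); H,S,V=hsv[...,0],hsv[...,1],hsv[...,2]
    b=((H>100)&(H<150)&(S>60)).astype(np.uint8); b[262:]=0; b=cv2.morphologyEx(b,cv2.MORPH_OPEN,np.ones((2,2),np.uint8))
    o=((H>5)&(H<25)&(S>145)).astype(np.uint8); n,l,s,_=cv2.connectedComponentsWithStats(b); out=[]
    for i in range(1,n):
        if s[i,4]<250: continue
        ys,xs=np.nonzero(l==i); hull=cv2.convexHull(np.c_[xs,ys].astype(np.int32)); m=np.zeros_like(b); cv2.drawContours(m,[hull],0,1,-1)
        w=np.array([ray(c,u,v,zt)[:2] for u,v in hull[:,0]])*1e3; r=cv2.minAreaRect(w.astype(np.float32)); M=cv2.moments(w[:,None].astype(np.float32)); cen=np.array([M['m10'],M['m01']])/M['m00']
        oy,ox=np.nonzero(o&m)
        t=np.array([ray(c,x,y,zt)[:2] for x,y in zip(ox,oy)])*1e3 if len(ox) else np.zeros((1,2)); t=np.median(t,0); d=t-cen
        out.append((cen.round(1),np.round(r[0],1),np.round(r[1],1),'ang',round(r[2],1),'tab',t.round(1),'yaw',round(float(np.degrees(np.arctan2(d[1],d[0]))),1),'rad',round(float(np.hypot(*d)),1),len(ox)))
    return out
E
python3 - <<'E'
from h import *
for r in spacers(dict(np.load('pics/w13.npz'))): print(*r)
E
```

```text
[ 430.7 -118. ] [ 430.2 -118.8] [48.2 56. ] ang 7.6 tab [ 427.1 -107.2] yaw 108.4 rad 11.5 60
[ 443.7 -188.5] [ 443.8 -187.7] [48.5 59.2] ang 26.8 tab [ 436.9 -177.9] yaw 123.0 rad 12.6 70
```

Spacer B is now at (0.431, -0.118), 2.5 cm from where it started, so it has been knocked. I'll take it first from its new pose (tab yaw about 98°), hovering with the tool's x along its tab.

```bash
python3 -c "
from h import *
plan((.431,-.119,.27,97.6))"
```

```text
[0.172, -0.048, 0.175, 0.0, 0.0, 0.229]
[0.098, -0.149, 0.175, 0.0, 0.0, 0.229]
```

Emit:
arm_command:
  increments:
    - [0.03, -0.01, 0.03, 0, 0, 0.04]
    - [0.07, -0.02, 0.07, 0, 0, 0.09]
    - [0.11, -0.03, 0.11, 0, 0, 0.14]
    - [0.145, -0.04, 0.145, 0, 0, 0.19]
    - [0.172, -0.048, 0.175, 0, 0, 0.229]
  fingers: -0.6

```text
t: 30.18
tool_pos: [0.465, -0.1096, 0.3039]
orientation: [-1.114, -2.936, -0.0]
force: [0.1, 0.5, 0.9]
opening: 0.0743
gripper_force: 0.0
```

Emit:
arm_command:
  increments:
    - [0.024, -0.036, 0.042, 0, 0, 0.055]
    - [0.05, -0.075, 0.09, 0, 0, 0.11]
    - [0.073, -0.112, 0.13, 0, 0, 0.17]
    - [0.09, -0.137, 0.16, 0, 0, 0.21]
    - [0.098, -0.149, 0.175, 0, 0, 0.229]

```text
t: 30.8
tool_pos: [0.4304, -0.1191, 0.2689]
orientation: [-2.074, -2.358, 0.0]
force: [0.9, 0.3, 0.6]
opening: 0.0745
gripper_force: 0.0
```

Emit:
arm_command:
  increments:
    - [0, 0, 0, 0, 0, 0]
    - [0, 0, 0, 0, 0, 0]
    - [0, 0, 0, 0, 0, 0]
    - [0, 0, 0, 0, 0, 0]
    - [0, 0, 0, 0, 0, 0]

```text
t: 31.42
tool_pos: [0.4307, -0.1193, 0.2698]
orientation: [2.071, 2.362, 0.0]
force: [0.2, -0.8, 0.5]
opening: 0.0745
gripper_force: 0.0
```

```bash
python3 - <<'E'
from h import *
wh(); c=wcam('w14')
for r in spacers(c): print(*r)
hsv=cv2.cvtColor(c['image'],cv2.COLOR_RGB2HSV)
for v in range(130,272,4):
    s=''
    for u in range(190,330,2):
        h,S,V=map(int,hsv[v,u]); s+= 'b' if 100<h<150 and S>60 else 'o' if 5<h<25 and S>150 else 'g' if S<70 else '#' if V<60 else '.'
    print(v,s)
E
```

```text
cmd [ 0.4311 -0.1191  0.27  ] 97.49 meas [ 0.4307 -0.1193  0.2698] t 31.425 open 0.0745
[ 430.  -122.6] [ 429.  -121.9] [47.6 53.6] ang 6.2 tab [ 425.7 -107.4] yaw 105.8 rad 15.8 94
[ 437.8 -164.6] [ 437.5 -163.7] [42.5 15.6] ang 7.5 tab [ 431.  -168.5] yaw -150.2 rad 7.8 29
130 ......................................................................
134 ......................................................................
138 ......................................................................
142 ......................................................................
146 ......................................................................
150 ......................................................................
154 ......................................................................
158 ......................................................................
162 ......................................................................
166 .........................gggbbgggggggg................................
170 .....................gbbbbbbbboogbgbbbbgg.............................
[... 1175 characters left out ...]
......................##.
238 #................................................................#####
242 o................................gg..............................#####
246 #.........................gbbbbbbgbbbbbbbg.......................#####
250 #......................gbbgbbbbbbbbbbbbbbbbb......................##.#
254 .....................bgbbbbgoobbbbbbbbbbbbbbg......................###
258 ...................gbbbbbbbb.o.bbbbbbbbbbbbbbg......................##
262 ..................gbbbbbbbbbb.ogbbbbbbbbbbbbbb.......................#
266 ..................bbbbbbbbbbbooooo...gbbbbbbbbb.......................
270 .................gbbbbbbbbbg..oooo......bbbbbbbg......................
```

```bash
python3 - <<'E'
from h import *
c=dict(np.load('pics/w14.npz')); p,r=cmdpose(); x=r.apply([1,0,0])[:2]; y=r.apply([0,1,0])[:2]
def tl(u,v,z): d=ray(c,u,v,z)[:2]-p[:2]; return (np.array([d@x,d@y])*1e3).round(1)
im=c['image'].astype(int)
col=im[155:175,248:258].mean(1).round(0); print('top',[(155+i,*map(int,col[i])) for i in range(4,16)])
col=im[228:248,248:258].mean(1).round(0); print('bot',[(228+i,*map(int,col[i])) for i in range(3,16)])
row=im[200:206].mean(0); print('L',[(u,*map(int,row[u])) for u in range(216,230)]); print('R',[(u,*map(int,row[u])) for u in range(276,292)])
print('top z0',tl(252,165,0),'z14',tl(252,165,.014),'bot z14',tl(252,236.5,.014),'L',tl(222,203,.014),'R',tl(283,203,.014))
E
```

```text
top [(159, 213, 172, 110), (160, 211, 166, 105), (161, 198, 151, 95), (162, 183, 138, 89), (163, 141, 106, 78), (164, 92, 70, 68), (165, 80, 64, 70), (166, 83, 72, 87), (167, 83, 75, 94), (168, 96, 81, 96), (169, 120, 86, 87), (170, 125, 87, 81)]
bot [(231, 53, 68, 100), (232, 53, 67, 99), (233, 51, 67, 99), (234, 49, 66, 99), (235, 49, 65, 97), (236, 88, 79, 89), (237, 147, 111, 77), (238, 158, 118, 76), (239, 155, 117, 76), (240, 157, 118, 77), (241, 154, 117, 76), (242, 122, 95, 73), (243, 69, 62, 66)]
L [(216, 160, 119, 77), (217, 159, 119, 76), (218, 160, 121, 79), (219, 162, 120, 77), (220, 145, 108, 76), (221, 88, 77, 88), (222, 64, 70, 98), (223, 67, 73, 100), (224, 66, 71, 98), (225, 67, 72, 100), (226, 65, 73, 99), (227, 67, 72, 100), (228, 67, 72, 99), (229, 64, 71, 98)]
R [(276, 59, 69, 99), (277, 59, 70, 100), (278, 59, 69, 99), (279, 59, 70, 100), (280, 58, 67, 98), (281, 74, 75, 92), (282, 114, 93, 81), (283, 153, 114, 76), (284, 158, 117, 74), (285, 156, 117, 76), (286, 156, 116, 76), (287, 156, 115, 73), (288, 157, 118, 77), (289, 155, 116, 74), (290, 156, 117, 76), (291, 158, 117, 76)]
top z0 [28.1 -2.8] z14 [30.4 -2.6] bot z14 [-29.6  -2.8] L [ -0.5 -26.9] R [-0.5 22.3]
```

Spacer B fills columns 221–282 and rows 163–236, aligned with the tool. Its flats are 49 mm apart, and it is offset about (+0.5, -3) mm in the tool frame. Grasp it.

```bash
python3 - <<'E'
from h import *
p,r=cmdpose(); t=p+r.apply([.0008,-.003,0]); print(t)
plan((t[0],t[1],.20,97.5),(t[0],t[1],.1885,97.5),(t[0],t[1],.275,97.5),(.6221,-.1102,.2755,133.8))
E
```

```text
[ 0.42798897 -0.11869718  0.27      ]
[0.004, -0.015, 0.35, 0.0, 0.0, 0.0]
[0.0, 0.0, 0.058, 0.0, 0.0, 0.0]
[0.0, 0.0, -0.433, 0.0, 0.0, 0.0]
[-0.084, 0.968, -0.002, 0.0, 0.0, -0.202]
```

Emit:
arm_command:
  increments:
    - [0.004, -0.015, 0.07, 0, 0, 0]
    - [0.004, -0.015, 0.18, 0, 0, 0]
    - [0.004, -0.015, 0.28, 0, 0, 0]
    - [0.004, -0.015, 0.335, 0, 0, 0]
    - [0.004, -0.015, 0.35, 0, 0, 0]

```text
t: 32.1
tool_pos: [0.427, -0.1188, 0.1987]
orientation: [-2.071, -2.36, 0.001]
force: [0.2, 0.2, 0.1]
opening: 0.0747
gripper_force: 0.0
```

Emit:
arm_command:
  increments:
    - [0, 0, 0.015, 0, 0, 0]
    - [0, 0, 0.035, 0, 0, 0]
    - [0, 0, 0.05, 0, 0, 0]
    - [0, 0, 0.058, 0, 0, 0]
    - [0, 0, 0.058, 0, 0, 0]

```text
t: 32.72
tool_pos: [0.4275, -0.1189, 0.1881]
orientation: [-2.072, -2.362, 0.0]
force: [-0.8, 0.2, 0.0]
opening: 0.0744
gripper_force: 0.0
```

Emit:
arm_command:
  increments:
    - [0, 0, 0, 0, 0, 0]
    - [0, 0, 0, 0, 0, 0]
    - [0, 0, 0, 0, 0, 0]
    - [0, 0, 0, 0, 0, 0]
    - [0, 0, 0, 0, 0, 0]
  fingers: 1
  force: 40

```text
t: 33.35
tool_pos: [0.4276, -0.1189, 0.1882]
orientation: [2.071, 2.362, 0.0]
force: [-0.4, 0.5, 1.3]
opening: 0.0497
gripper_force: 40.0
```

Emit:
arm_command:
  increments:
    - [0, 0, -0.02, 0, 0, 0]
    - [0, 0, -0.1, 0, 0, 0]
    - [0, 0, -0.23, 0, 0, 0]
    - [0, 0, -0.36, 0, 0, 0]
    - [0, 0, -0.433, 0, 0, 0]

```text
t: 33.98
tool_pos: [0.428, -0.1191, 0.2772]
orientation: [2.07, 2.36, 0.002]
force: [1.0, 0.0, -0.6]
opening: 0.0497
gripper_force: 40.0
```

```bash
python3 - <<'E'
from h import *
s=read_state(); print(s['t'],s['tool_pos'],s['opening'],s['gripper_force'])
E
```

```text
33.975 [ 0.42802745 -0.11910394  0.27720758] 0.04965840730656798 39.99856173992157
```

Emit:
arm_command:
  increments:
    - [-0.014, 0.16, 0, 0, 0, -0.034]
    - [-0.034, 0.39, -0.001, 0, 0, -0.081]
    - [-0.056, 0.64, -0.001, 0, 0, -0.135]
    - [-0.075, 0.87, -0.002, 0, 0, -0.182]
    - [-0.084, 0.968, -0.002, 0, 0, -0.202]

```text
t: 34.6
tool_pos: [0.6235, -0.11, 0.275]
orientation: [1.226, 2.893, 0.0]
force: [0.6, -0.7, 0.1]
opening: 0.0494
gripper_force: 40.0
```

Emit:
arm_command:
  increments:
    - [0, 0, 0, 0, 0, 0]
    - [0, 0, 0, 0, 0, 0]
    - [0, 0, 0, 0, 0, 0]
    - [0, 0, 0, 0, 0, 0]
    - [0, 0, 0, 0, 0, 0]

```text
t: 35.22
tool_pos: [0.6214, -0.1104, 0.2754]
orientation: [1.232, 2.89, 0.0]
force: [0.6, 0.7, -0.4]
opening: 0.0496
gripper_force: 40.0
```

```bash
python3 - <<'E'
from h import *
wh(); c=wcam('w15')
im=c['image'][150:280,180:330,::-1]; cv2.imwrite('pics/w15c.png',cv2.resize(im,(692,600),interpolation=cv2.INTER_CUBIC))
hsv=cv2.cvtColor(c['image'],cv2.COLOR_RGB2HSV)
for v in range(160,272,3):
    s=''
    for u in range(190,322,2):
        h,S,V=map(int,hsv[v,u]); s+= 'b' if 100<h<150 and S>60 else 'o' if 5<h<25 and S>150 else '#' if V<50 else 'g' if S<70 and V<120 else 'w' if S<70 else '.'
    print(v,s)
E
```

```text
cmd [ 0.6221 -0.1101  0.2754] 133.85 meas [ 0.6214 -0.1104  0.2754] t 35.225 open 0.0496
160 .................wwwwwwwwwwwwwwwwwwwwwwwwwggggggggggggggggggwwwwww
163 ................wwwwwwwwwwwwwwwwwwwwwwwggggggggggggggggggggggwwwww
166 ..............wwwwwwwwwwwwwwwwwwwwwwgggggggggggggggggggggggggwwwww
169 ............wwwwwwwwwwwwwwwwwggggggggggggggggggggg.o.ggggggggggggg
172 ..................wwwwwwwwg.ggggggggggggggggggggoooogggggggggggggg
175 ......................gg.g.ggggggggggggggggggg.oo.gggggggggggggggg
178 ...................ggg..ggggwwwwwwwwwwggggggggoogggggggggggggggggg
181 ..............g.gggg...ggwwwwwwwwwwwwwwwgggggggggggggggggggggggggg
184 ................g..gggggwwwwwwwwwwwwwwwwwwgggggggggggggggggggggggg
187 ............gg.ggggggggwwwwwwgggggggggwwwwwggggggggggggggggggggggg
190 ...........ggg.gg..gggwgggggggggbbbbbbbbbggggggggggggggggggggggggg
193 wwg.g.gg..g.gggggggggggggggbbbbbbbbbbbbbbbbbbbgggggggggggggggggggg
196 wwww.gggggggggggggggggbbbbbbbbbbgggbbbbbbbbbbbbbgggggggggggggggggg
199 wwww..gggggggggggggbbbbbbbbbbbbgoo.bbbbbbbbbbbbbbbgggggggggggggggg
202 wwwg.gggggggg
[... 986 characters left out ...]
gg###gbbbbbbbbbbbgggggggggggggggggggg..gbbbbbbbbbbb####gggggg
247 ggggg.#####bbbbbbbbbbbbggggggggggggggggg...gbbbbbbbbbbbb####gggggg
250 ggggg.g####bbbbbbbbbbbbbgggggggggggggg....gbbbbbbbbbbbbb#####ggggg
253 gggg.g#..##bbbbbbbbbbbbbbbgggggggggg.....bbbbbbbbbbbbbbb#####ggggg
256 gggg..##.##bbbbbbbbbbbbbbbbbgggggg....gbbbbbbbbbbbbbbbbb######gggg
259 gggg#.####gbbbbbbbbbbbbbbbbbbbbbbbbbbbbbbbbbbbbbbbbbbbb..####g#ggg
262 ggg..gg....bbbbbbbbbbbbbbbbbbbbbbbbbbbbbbbbbbbbbbbbbbbb..######ggg
265 gg...#g##..bbbbbbbbbbbbbbbbbgbbbbbbgbbbbbbbbbbbbbbbbbbb...######gg
268 gg##...#...bbbbbbbbbbbbbbbbbbbbbbbbbbbbbbbbbbbbbbbbbbbb...#######g
271 gg.ggg..g..gggggggggggggggggggggggggggggggggggggggggggg...gggg.ggg
```

```bash
python3 - <<'E'
from h import *
c=dict(np.load('pics/w15.npz')); hsv=cv2.cvtColor(c['image'],cv2.COLOR_RGB2HSV)
for v in range(218,264,2): print(v,' '.join('%3d%s'%(hsv[v,u,2],'b' if 100<hsv[v,u,0]<150 and hsv[v,u,1]>60 else 'o' if hsv[v,u,1]>110 else ' ') for u in range(226,288,2)))
p,r=cmdpose(json.load(open('led.json'))); print(p)
for n,q in dict(nose=(p[0],p[1],.072),key=(p[0],p[1],.046)).items(): print(n,proj(c,np.array(q)))
x=r.apply([1,0,0]); y=r.apply([0,1,0])
for z in (.101,.087): print(z,[proj(c,p*[1,1,0]+[0,0,z]+s).round(1) for s in (x*.01425,-x*.01425,y*.01425,-y*.01425)])
print('nose rim',[proj(c,p*[1,1,0]+[0,0,.072]+s).round(1) for s in (x*.0065,-x*.0065,y*.0065,-y*.0065)])
E
```

```text
218 105b 109b 106b 109b 107b 113b 107b 102b 101b 105b 107b 104b 176o 167o 112  102  144o 107b 106b 103b 113b 104b 107b 108b 106b 104b 105b 107b 105b  98b 105b
220  99b 104b 105b 106b 109b 107b 106b 106b 108b 108b 107b  97b 166o 179o 168o 161o 168o 142o  94b 104b 106b 103b 105b 105b 107b 106b 106b 104b 103b 104b 103b
222 101b 108b 108b 104b 103b 105b 109b 110b 105b  97b  89b  87  169o 178o 173o 178o 177o 181o 106   85  102b 102b 107b 102b 106b 108b 105b 105b 111b 104b 105b
224 102b 101b 103b 105b 109b 108b 105b 102b  79b  75   82   94  170o 173o 170o 175o 175o 177o 111   89  121   83   95b 100b 109b 104b 109b 107b 104b 106b 101b
226 110b 105b 104b 103b 108b 102b  97b  72   64   72   82   90  171o 175o 169o 175o 180o 174o 116   83   81   63   66   82b 103b 113b 105b  96b 108b 104b 109b
228 104b 110b 105b 103b 105b  92b  67   67   65   67   68   90  175o 174o 174o 178o 179o 175o 110   67   66   65   66   64   76b 102b 104b 104b 106b 103b 100b
230 104b 106b 105b 105b  87b  70   69   65   69   68   68   72  176o 178o 175o 176o 179o 179o  99   65   69   70   68   65   68   82b  97b 104b 10
[... 2259 characters left out ...]
03b  93b  78b  70b  64b  72b  72b  66b  71b  70b  73b  62b  71b  63b  72b  66b  74b  70b  73b  70b  64b  75b  94b 101b 101b 104b 108b 104b
262 100b 104b 104b 104b 103b  92b  81b  70b  66b  69b  70b  64b  72b  69b  67b  67b  72b  67b  71b  73b  66b  68b  69b  82b  95b  99b 106b 108b 103b 104b 104b
[ 0.62212704 -0.11011747  0.2754    ]
nose [255.36886687 225.5648971 ]
key [255.36886687 212.74873613]
0.101 [array([255.4, 219.8]), array([255.4, 268. ]), array([281.4, 244.4]), array([229.3, 244.4])]
0.087 [array([255.4, 211.7]), array([255.4, 256.6]), array([279.5, 234.6]), array([231.3, 234.6])]
nose rim [array([255.4, 215.9]), array([255.4, 235.1]), array([265.5, 225.6]), array([245.2, 225.6])]
```

Through the bore the nose edges show at columns 245 and 267, and the bore's rim spans 229–281. The nose therefore lies about 1.3 mm along tool +x from the ring's centre, which matches the overhead reading of the column at (0.6212, -0.1093). I'll shift there and lower past the pin.

```bash
python3 - <<'E'
from h import *
C=(.6212,-.1092)
plan((*C,.262,133.8),(*C,.2363,133.8))
E
```

```text
[0.007, 0.0, 0.067, 0.0, 0.0, 0.0]
[0.0, 0.0, 0.129, 0.0, 0.0, 0.0]
```

Emit:
arm_command:
  increments:
    - [0.007, 0, 0, 0, 0, 0]
    - [0.007, 0, 0.015, 0, 0, 0]
    - [0.007, 0, 0.04, 0, 0, 0]
    - [0.007, 0, 0.06, 0, 0, 0]
    - [0.007, 0, 0.067, 0, 0, 0]

```text
t: 35.9
tool_pos: [0.6205, -0.1093, 0.261]
orientation: [-1.231, -2.889, 0.0]
force: [-0.9, 0.5, -0.9]
opening: 0.0495
gripper_force: 40.0
```

Emit:
arm_command:
  increments:
    - [0, 0, 0.02, 0, 0, 0]
    - [0, 0, 0.05, 0, 0, 0]
    - [0, 0, 0.08, 0, 0, 0]
    - [0, 0, 0.11, 0, 0, 0]
    - [0, 0, 0.129, 0, 0, 0]

```text
t: 36.52
tool_pos: [0.6205, -0.1093, 0.2353]
orientation: [-1.231, -2.89, 0.0]
force: [0.0, -0.2, -0.8]
opening: 0.0498
gripper_force: 40.0
```

Emit:
arm_command:
  increments:
    - [0, 0, 0, 0, 0, 0]
    - [0, 0, 0, 0, 0, 0]
    - [0, 0, 0, 0, 0, 0]
    - [0, 0, 0, 0, 0, 0]
    - [0, 0, 0, 0, 0, 0]

```text
t: 37.15
tool_pos: [0.6207, -0.1093, 0.2361]
orientation: [1.231, 2.89, 0.0]
force: [0.3, 0.4, -1.0]
opening: 0.0493
gripper_force: 40.0
```

```bash
python3 - <<'E'
from h import *
wh(); s=read_state(); print(s['force'],s['wrist_torque'])
C=(.6212,-.1092)
plan((*C,.2363,108.8),(*C,.2363,83.8))
E
```

```text
cmd [ 0.6212 -0.1091  0.2362] 133.85 meas [ 0.6207 -0.1093  0.2361] t 37.15 open 0.0493
[ 0.31066419  0.37009138 -0.99439986] [-0.05094253  0.04838407  0.02498572]
[0.0, 0.0, 0.0, 0.0, 0.0, 0.139]
[-0.001, 0.0, 0.0, 0.0, 0.0, 0.139]
```

No contact force on the way down. Now turn it to the keyway.

Emit:
arm_command:
  increments:
    - [0, 0, 0, 0, 0, 0.028]
    - [0, 0, 0, 0, 0, 0.056]
    - [0, 0, 0, 0, 0, 0.084]
    - [0, 0, 0, 0, 0, 0.112]
    - [0, 0, 0, 0, 0, 0.139]

```text
t: 37.78
tool_pos: [0.6207, -0.1093, 0.236]
orientation: [1.832, 2.552, 0.0]
force: [-0.4, 0.8, -1.0]
opening: 0.0496
gripper_force: 40.0
```

Emit:
arm_command:
  increments:
    - [-0.001, 0, 0, 0, 0, 0.035]
    - [-0.001, 0, 0, 0, 0, 0.075]
    - [-0.001, 0, 0, 0, 0, 0.11]
    - [-0.001, 0, 0, 0, 0, 0.139]
    - [-0.001, 0, 0, 0, 0, 0.139]

```text
t: 38.4
tool_pos: [0.6208, -0.1095, 0.236]
orientation: [2.338, 2.099, 0.0]
force: [0.2, -0.4, -1.1]
opening: 0.0498
gripper_force: 40.0
```

```bash
python3 - <<'E'
from h import *
wh(); s=read_state(); print(s['force'],s['wrist_torque'])
C=(.6212,-.1092)
plan((*C,.2263,83.8),(*C,.2012,83.8))
E
```

```text
cmd [ 0.6212 -0.1093  0.2362] 83.81 meas [ 0.6208 -0.1095  0.236 ] t 38.4 open 0.0498
[ 0.24795864 -0.36025815 -1.09419128] [-0.0846026   0.10706388 -0.02403889]
[0.0, 0.0, 0.05, 0.0, 0.0, 0.0]
[0.0, 0.0, 0.125, 0.0, 0.0, 0.0]
```

Emit:
arm_command:
  increments:
    - [0, 0, 0.01, 0, 0, 0]
    - [0, 0, 0.02, 0, 0, 0]
    - [0, 0, 0.03, 0, 0, 0]
    - [0, 0, 0.04, 0, 0, 0]
    - [0, 0, 0.05, 0, 0, 0]

```text
t: 39.02
tool_pos: [0.6208, -0.1096, 0.2259]
orientation: [2.338, 2.098, 0.0]
force: [0.5, 0.4, -0.3]
opening: 0.0495
gripper_force: 40.0
```

Emit:
arm_command:
  increments:
    - [0, 0, 0.025, 0, 0, 0]
    - [0, 0, 0.055, 0, 0, 0]
    - [0, 0, 0.085, 0, 0, 0]
    - [0, 0, 0.11, 0, 0, 0]
    - [0, 0, 0.125, 0, 0, 0]

```text
t: 39.65
tool_pos: [0.6208, -0.1095, 0.2006]
orientation: [2.338, 2.098, 0.0]
force: [0.2, -0.7, -0.1]
opening: 0.0494
gripper_force: 40.0
```

Emit:
arm_command:
  increments:
    - [0, 0, 0, 0, 0, 0]
    - [0, 0, 0, 0, 0, 0]
    - [0, 0, 0, 0, 0, 0]
    - [0, 0, 0, 0, 0, 0]
    - [0, 0, 0, 0, 0, 0]
  fingers: -0.6

```text
t: 40.28
tool_pos: [0.6207, -0.1095, 0.201]
orientation: [2.338, 2.098, 0.0]
force: [0.5, 0.4, -0.7]
opening: 0.0744
gripper_force: 0.0
```

```bash
python3 - <<'E'
from h import *
wh()
plan((.6212,-.1092,.29,83.8),(.60,-.14,.29,100),(.4437,-.190,.27,116.8))
E
```

```text
cmd [ 0.6212 -0.1093  0.2012] 83.81 meas [ 0.6207 -0.1095  0.201 ] t 40.275 open 0.0744
[0.0, 0.0, -0.444, 0.0, 0.0, 0.0]
[-0.164, -0.089, 0.0, 0.0, 0.0, -0.09]
[-0.11, -0.813, 0.1, 0.0, 0.0, -0.093]
```

Emit:
arm_command:
  increments:
    - [0, 0, -0.06, 0, 0, 0]
    - [0, 0, -0.17, 0, 0, 0]
    - [0, 0, -0.29, 0, 0, 0]
    - [0, 0, -0.4, 0, 0, 0]
    - [0, 0, -0.444, 0, 0, 0]

```text
t: 40.9
tool_pos: [0.6216, -0.1097, 0.2935]
orientation: [2.335, 2.096, 0.004]
force: [0.4, 0.2, 0.5]
opening: 0.0742
gripper_force: 0.0
```

Emit:
arm_command:
  increments:
    - [-0.03, -0.015, 0, 0, 0, -0.018]
    - [-0.06, -0.033, 0, 0, 0, -0.036]
    - [-0.1, -0.053, 0, 0, 0, -0.054]
    - [-0.13, -0.071, 0, 0, 0, -0.072]
    - [-0.164, -0.089, 0, 0, 0, -0.09]

```text
t: 41.52
tool_pos: [0.5993, -0.1404, 0.29]
orientation: [-2.017, -2.409, -0.0]
force: [0.5, -0.5, -0.2]
opening: 0.0743
gripper_force: 0.0
```

Emit:
arm_command:
  increments:
    - [-0.02, -0.15, 0.02, 0, 0, -0.017]
    - [-0.05, -0.36, 0.04, 0, 0, -0.04]
    - [-0.08, -0.58, 0.07, 0, 0, -0.066]
    - [-0.1, -0.75, 0.09, 0, 0, -0.086]
    - [-0.11, -0.813, 0.1, 0, 0, -0.093]

```text
t: 42.15
tool_pos: [0.4415, -0.1904, 0.2696]
orientation: [-1.647, -2.675, 0.0]
force: [-0.2, 0.1, 0.4]
opening: 0.0746
gripper_force: 0.0
```

Emit:
arm_command:
  increments:
    - [0, 0, 0, 0, 0, 0]
    - [0, 0, 0, 0, 0, 0]
    - [0, 0, 0, 0, 0, 0]
    - [0, 0, 0, 0, 0, 0]
    - [0, 0, 0, 0, 0, 0]

```text
t: 42.78
tool_pos: [0.4434, -0.19, 0.2697]
orientation: [-1.647, -2.675, -0.0]
force: [-0.4, -0.4, -0.2]
opening: 0.0743
gripper_force: 0.0
```

```bash
cat >> h.py <<'E'
def amap(c,r=(130,272,4),cc=(190,330,2)):
    hsv=cv2.cvtColor(c['image'],cv2.COLOR_RGB2HSV)
    for v in range(*r):
        s=''
        for u in range(*cc):
            h,S,V=map(int,hsv[v,u]); s+= 'b' if 100<h<150 and S>60 else 'o' if (5<h<25 and S>150) else 'g' if S<70 else '#' if V<60 else '.'
        print(v,s)
def tl(c,u,v,z):
    p,r=cmdpose(); d=r.inv().apply(ray(c,u,v,z)-p); return (d[:2]*1e3).round(1)
E
python3 - <<'E'
from h import *
wh(); c=wcam('w16')
for r in spacers(c): print(*r)
amap(c)
E
```

```text
cmd [ 0.4437 -0.1899  0.27  ] 116.75 meas [ 0.4434 -0.19    0.2697] t 42.775 open 0.0743
[ 445.8 -193.4] [ 444.4 -193.2] [48.  48.2] ang 26.8 tab [ 436.2 -178.7] yaw 122.9 rad 17.6 77
[ 618.7 -114.6] [ 616.7 -117.9] [43.5 65. ] ang 38.7 tab [626.1 -96.7] yaw 67.5 rad 19.3 2
130 ......................................................................
134 ......................................................................
138 ......................................................................
142 ......................................................................
146 ......................................................................
150 ......................................................................
154 ......................................................................
158 ......................................................................
162 ..............................ggg.....................................
166 ........................gbbbbbb..bbbbbbgg.............................
170 .....................bbbbbbbbbboobbbbggggggg..........................

[... 1174 characters left out ...]
....................##...
238 #..............o.................................................##.##
242 o................................................................##o#.
246 .................................................................####.
250 ..................................................................###.
254 ...................................................................#.#
258 ....................................................................##
262 .....................................................................#
266 ......................................................................
270 ......................................................................
```

```bash
python3 - <<'E'
from h import *
c=dict(np.load('pics/w16.npz')); im=c['image'].astype(int)
e=lambda a,i0:[(i0+i,int(x)) for i,x in enumerate(a)]
d=lambda z:z[...,0]-z[...,2]
print('top',e(d(im[157:168,248:258].mean(1)),157)); print('bot',e(d(im[230:240,248:258].mean(1)),230))
r=im[200:206].mean(0); print('L',e(d(r[219:229]),219),'R',e(d(r[279:289]),279))
p,r=cmdpose(); t=p+r.apply([.002,-.0015,0]); print(t)
plan((t[0],t[1],.20,116.8),(t[0],t[1],.1885,116.8),(t[0],t[1],.285,116.8),(.6212,-.1092,.2755,133.8))
E
```

```text
top [(157, 117), (158, 115), (159, 119), (160, 123), (161, 87), (162, 28), (163, 3), (164, -32), (165, -54), (166, -17), (167, 25)]
bot [(230, -42), (231, -43), (232, -45), (233, -45), (234, 0), (235, 69), (236, 83), (237, 81), (238, 79), (239, 79)]
L [(219, 82), (220, 83), (221, 84), (222, 66), (223, 4), (224, -32), (225, -31), (226, -30), (227, -30), (228, -32)] R [(279, -36), (280, -35), (281, -36), (282, -36), (283, -21), (284, 28), (285, 76), (286, 83), (287, 80), (288, 80)]
[ 0.44144836 -0.18880405  0.27      ]
[0.01, -0.007, 0.35, 0.0, 0.0, 0.0]
[0.0, 0.0, 0.058, 0.0, 0.0, 0.0]
[0.0, 0.0, -0.483, 0.0, 0.0, 0.0]
[-0.049, 0.981, 0.048, 0.0, 0.0, -0.095]
```

Emit:
arm_command:
  increments:
    - [0.01, -0.007, 0.07, 0, 0, 0]
    - [0.01, -0.007, 0.18, 0, 0, 0]
    - [0.01, -0.007, 0.28, 0, 0, 0]
    - [0.01, -0.007, 0.335, 0, 0, 0]
    - [0.01, -0.007, 0.35, 0, 0, 0]

```text
t: 43.45
tool_pos: [0.4406, -0.1887, 0.1986]
orientation: [-1.646, -2.673, 0.0]
force: [-0.5, 0.7, 0.1]
opening: 0.0747
gripper_force: 0.0
```

Emit:
arm_command:
  increments:
    - [0, 0, 0.015, 0, 0, 0]
    - [0, 0, 0.035, 0, 0, 0]
    - [0, 0, 0.05, 0, 0, 0]
    - [0, 0, 0.058, 0, 0, 0]
    - [0, 0, 0.058, 0, 0, 0]

```text
t: 44.08
tool_pos: [0.441, -0.189, 0.1881]
orientation: [-1.647, -2.675, 0.0]
force: [0.7, -0.4, 0.7]
opening: 0.0745
gripper_force: 0.0
```

Emit:
arm_command:
  increments:
    - [0, 0, 0, 0, 0, 0]
    - [0, 0, 0, 0, 0, 0]
    - [0, 0, 0, 0, 0, 0]
    - [0, 0, 0, 0, 0, 0]
    - [0, 0, 0, 0, 0, 0]
  fingers: 1
  force: 40

```text
t: 44.7
tool_pos: [0.4411, -0.189, 0.1882]
orientation: [1.647, 2.675, 0.0]
force: [-1.1, 0.0, 0.2]
opening: 0.0494
gripper_force: 40.0
```

Emit:
arm_command:
  increments:
    - [0, 0, -0.02, 0, 0, 0]
    - [0, 0, -0.1, 0, 0, 0]
    - [0, 0, -0.24, 0, 0, 0]
    - [0, 0, -0.39, 0, 0, 0]
    - [0, 0, -0.483, 0, 0, 0]

```text
t: 45.32
tool_pos: [0.4415, -0.1892, 0.2877]
orientation: [1.646, 2.672, 0.0]
force: [1.1, 0.6, -0.8]
opening: 0.0496
gripper_force: 40.0
```

Emit:
arm_command:
  increments:
    - [-0.008, 0.16, 0, 0, 0, -0.016]
    - [-0.02, 0.39, 0.005, 0, 0, -0.038]
    - [-0.033, 0.65, 0.02, 0, 0, -0.063]
    - [-0.044, 0.88, 0.04, 0, 0, -0.085]
    - [-0.049, 0.981, 0.048, 0, 0, -0.095]

```text
t: 45.95
tool_pos: [0.6225, -0.1081, 0.2761]
orientation: [1.227, 2.891, 0.001]
force: [0.0, -0.5, -0.2]
opening: 0.0493
gripper_force: 40.0
```

Emit:
arm_command:
  increments:
    - [0, 0, 0, 0, 0, 0]
    - [0, 0, 0, 0, 0, 0]
    - [0, 0, 0, 0, 0, 0]
    - [0, 0, 0, 0, 0, 0]
    - [0, 0, 0, 0, 0, 0]

```text
t: 46.58
tool_pos: [0.6204, -0.1097, 0.2754]
orientation: [1.232, 2.89, 0.0]
force: [0.1, 0.2, -1.1]
opening: 0.0494
gripper_force: 40.0
```

```bash
cat >> h.py <<'E'
def bore(c):
    "rows/cols of the bore's upper rim (bright top face to dark inside) at fixed scan lines"
    hsv=cv2.cvtColor(c['image'],cv2.COLOR_RGB2HSV)
    for v in range(218,268,2): print(v,' '.join('%3d%s'%(hsv[v,u,2],'b' if 100<hsv[v,u,0]<150 and hsv[v,u,1]>60 else 'o' if hsv[v,u,1]>110 else ' ') for u in range(226,288,2)))
E
python3 - <<'E'
from h import *
wh(); c=wcam('w17'); amap(c,(190,272,4)); bore(c)
E
```

```text
cmd [ 0.6212 -0.1092  0.2754] 133.85 meas [ 0.6204 -0.1097  0.2754] t 46.575 open 0.0494
190 .......g..g.ggggggbbbbbgggggbgggbbbbbbbbbbb.gbbbbbgggggggggggggggggggg
194 ggg...g..ggggggbbbbgbgggbbbbbbbbbbbbbbbbbbbbbbbbbbbggggggggggggggggggg
198 gggg..g.ggggggbbggggbbbbbbbbbbb.oo.bbbbbbbbbbbbbbbbbgggggggggggggggggg
202 gggg.gggggggggggbbbbbbbbbbbbbbb.oo.bbbbbbbbbbbbbbbbbgggggggggggggggggg
206 .gg.gggggggggbbbbbbbbbbbbbbbbbb.oo.bbbbbbbbbbbbbbbbbbbggggggggggggg...
210 ...gggggggggbbbbbbbbbbbbbbbbbbb.oo.bbbbbbbbbbbbbbbbbbbbgggggggggg.....
214 .....ggggggbbbbbbbbbbbbbbbbbbbb.oo.bbbbbbbbbbbbbbbbbbbbbgggggg........
218 .......gggbbbbbbbbbbbbbbbbbbbbbbgggbbbbbbbbbbbbbbbbbbbbbgggg..........
222 .......gggbbbbbbbbbbbbbbbbbbggoooooo..gbbbbbbbbbbbbbbbbbgggg..........
226 .gggggggggbbbbbbbbbbbbbbbbbgggooooooggggbbbbbbbbbbbbbbbbgggggggggg....
230 ggggggggg#bbbbbbbbbbbbbbbbbbbb......gbbbbbggbbbbbbbbbbbbggggggggggggg.
234 ggggggggg#bbbbbbbbbbbgbbbbbbbbbbbbbbbbbggggggbbbbbbbbbbbgggggggggggggg
238 gggggggggggbbbbbbbbbbgggggbbbbbbbbbbbggggggggbbbbbbbbbbbgggggggggggggg
242 ggggggggg#bbbbbbbbbbbbgggggggggg
[... 3838 characters left out ...]
 72b  72b  60b  72b  70b  64b  69b  88b  93b 103b 100b  97b 103b
260 100b 104b 104b 105b  93b  89b  70b  65b  66b  68b  68b  69b  67b  70b  73b  71b  70b  71b  67b  69b  73b  65b  68b  72b  86b  98b 100b 104b  95b  99b  98b
262  99b 102b 108b 102b 105b  93b  91b  84b  67b  67b  71b  71b  74b  73b  68b  67b  71b  72b  68b  72b  68b  68b  77b  91b  96b 106b 101b 100b 101b 101b 105b
264 103b 104b 106b 102b 102b 105b  99b  91b  81b  74b  72b  67b  69b  64b  69b  74b  66b  70b  74b  74b  72b  84b  94b  99b 107b 106b 102b 103b 102b 102b 100b
266  96b 101b 100b 105b 105b 102b 103b 102b  93b  93b  90b  78b  77b  76b  75b  77b  65b  74b  83b  85b  87b  95b 107b 102b 108b  99b 103b 103b  99b 107b 100b
```

```bash
python3 - <<'E'
from h import *
plan((.6217,-.1097,.262,133.8),(.6217,-.1097,.2363,133.8),(.6214,-.1098,.2363,108.8),(.6211,-.1099,.2363,83.8),(.6211,-.1099,.2263,83.8),(.6211,-.1099,.2152,83.8))
E
```

```text
[-0.004, 0.0, 0.067, 0.0, 0.0, 0.0]
[0.0, 0.0, 0.129, 0.0, 0.0, 0.0]
[0.001, -0.001, 0.0, 0.0, 0.0, 0.139]
[0.0, -0.002, 0.0, 0.0, 0.0, 0.139]
[0.0, 0.0, 0.05, 0.0, 0.0, 0.0]
[0.0, 0.0, 0.055, 0.0, 0.0, 0.0]
```

Emit:
arm_command:
  increments:
    - [-0.004, 0, 0, 0, 0, 0]
    - [-0.004, 0, 0.015, 0, 0, 0]
    - [-0.004, 0, 0.04, 0, 0, 0]
    - [-0.004, 0, 0.06, 0, 0, 0]
    - [-0.004, 0, 0.067, 0, 0, 0]

```text
t: 47.25
tool_pos: [0.621, -0.1099, 0.261]
orientation: [-1.231, -2.889, 0.0]
force: [0.8, -0.0, -1.5]
opening: 0.0498
gripper_force: 40.0
```

Emit:
arm_command:
  increments:
    - [0, 0, 0.02, 0, 0, 0]
    - [0, 0, 0.05, 0, 0, 0]
    - [0, 0, 0.08, 0, 0, 0]
    - [0, 0, 0.11, 0, 0, 0]
    - [0, 0, 0.129, 0, 0, 0]

```text
t: 47.88
tool_pos: [0.6211, -0.11, 0.2353]
orientation: [-1.231, -2.89, 0.0]
force: [-0.1, -0.0, -1.0]
opening: 0.0495
gripper_force: 40.0
```

Emit:
arm_command:
  increments:
    - [0.001, -0.001, 0, 0, 0, 0.028]
    - [0.001, -0.001, 0, 0, 0, 0.056]
    - [0.001, -0.001, 0, 0, 0, 0.084]
    - [0.001, -0.001, 0, 0, 0, 0.112]
    - [0.001, -0.001, 0, 0, 0, 0.139]

```text
t: 48.5
tool_pos: [0.621, -0.11, 0.2359]
orientation: [1.832, 2.552, 0.0]
force: [0.3, -0.1, -2.1]
opening: 0.0498
gripper_force: 40.0
```

Emit:
arm_command:
  increments:
    - [0, -0.002, 0, 0, 0, 0.035]
    - [0, -0.002, 0, 0, 0, 0.075]
    - [0, -0.002, 0, 0, 0, 0.11]
    - [0, -0.002, 0, 0, 0, 0.139]
    - [0, -0.002, 0, 0, 0, 0.139]

```text
t: 49.12
tool_pos: [0.6206, -0.1101, 0.2359]
orientation: [2.337, 2.099, 0.0]
force: [0.3, 0.4, -1.4]
opening: 0.0496
gripper_force: 40.0
```

Emit:
arm_command:
  increments:
    - [0, 0, 0.01, 0, 0, 0]
    - [0, 0, 0.02, 0, 0, 0]
    - [0, 0, 0.03, 0, 0, 0]
    - [0, 0, 0.04, 0, 0, 0]
    - [0, 0, 0.05, 0, 0, 0]

```text
t: 49.75
tool_pos: [0.6207, -0.1102, 0.2259]
orientation: [2.338, 2.098, 0.0]
force: [1.9, -0.5, 0.0]
opening: 0.0496
gripper_force: 40.0
```

Now down home, release, and on to the hub.

Emit:
arm_command:
  increments:
    - [0, 0, 0.012, 0, 0, 0]
    - [0, 0, 0.025, 0, 0, 0]
    - [0, 0, 0.04, 0, 0, 0]
    - [0, 0, 0.05, 0, 0, 0]
    - [0, 0, 0.055, 0, 0, 0]

```text
t: 50.38
tool_pos: [0.6207, -0.1102, 0.215]
orientation: [2.338, 2.098, 0.0]
force: [3.1, -0.6, 0.6]
opening: 0.0494
gripper_force: 40.0
```

Emit:
arm_command:
  increments:
    - [0, 0, 0, 0, 0, 0]
    - [0, 0, 0, 0, 0, 0]
    - [0, 0, 0, 0, 0, 0]
    - [0, 0, 0, 0, 0, 0]
    - [0, 0, 0, 0, 0, 0]
  fingers: -0.6

```text
t: 51.0
tool_pos: [0.6205, -0.1101, 0.2149]
orientation: [-2.338, -2.098, 0.0]
force: [0.5, 0.2, 0.2]
opening: 0.0745
gripper_force: 0.0
```

```bash
python3 - <<'E'
from h import *
wh()
C=dict(np.load('pics/w13.npz'))
# hub from earlier map: grey ring near cols 60+4*82, row 6*24
print(ray(C,60+4*82,6*24,.014))
plan((.6211,-.1099,.30,83.8),(.455,.03,.30,74))
E
```

```text
cmd [ 0.621  -0.1099  0.2152] 83.81 meas [ 0.6205 -0.1101  0.2149] t 51.0 open 0.0745
[0.45997093 0.03222114 0.014     ]
[0.0, 0.0, -0.424, 0.0, 0.0, 0.0]
[0.303, -0.45, 0.0, 0.0, 0.0, 0.027]
[0.264, -0.474, 0.0, 0.0, 0.0, 0.027]
```

Emit:
arm_command:
  increments:
    - [0, 0, -0.06, 0, 0, 0]
    - [0, 0, -0.16, 0, 0, 0]
    - [0, 0, -0.28, 0, 0, 0]
    - [0, 0, -0.38, 0, 0, 0]
    - [0, 0, -0.424, 0, 0, 0]

```text
t: 51.62
tool_pos: [0.6212, -0.1103, 0.3026]
orientation: [2.336, 2.096, 0.003]
force: [0.9, -0.2, 0.6]
opening: 0.0742
gripper_force: 0.0
```

Emit:
arm_command:
  increments:
    - [0.05, -0.07, 0, 0, 0, 0.005]
    - [0.11, -0.16, 0, 0, 0, 0.01]
    - [0.17, -0.25, 0, 0, 0, 0.015]
    - [0.24, -0.35, 0, 0, 0, 0.021]
    - [0.303, -0.45, 0, 0, 0, 0.027]

```text
t: 52.25
tool_pos: [0.5368, -0.0397, 0.2995]
orientation: [-2.425, -1.996, 0.001]
force: [1.0, -0.6, 1.1]
opening: 0.0744
gripper_force: 0.0
```

Emit:
arm_command:
  increments:
    - [0.06, -0.11, 0, 0, 0, 0.006]
    - [0.13, -0.23, 0, 0, 0, 0.013]
    - [0.2, -0.35, 0, 0, 0, 0.02]
    - [0.25, -0.44, 0, 0, 0, 0.025]
    - [0.264, -0.474, 0, 0, 0, 0.027]

```text
t: 52.88
tool_pos: [0.454, 0.0304, 0.2996]
orientation: [-2.507, -1.893, 0.0]
force: [0.3, -0.2, -0.0]
opening: 0.0742
gripper_force: 0.0
```

Emit:
arm_command:
  increments:
    - [0, 0, 0, 0, 0, 0]
    - [0, 0, 0, 0, 0, 0]
    - [0, 0, 0, 0, 0, 0]
    - [0, 0, 0, 0, 0, 0]
    - [0, 0, 0, 0, 0, 0]

```text
t: 53.5
tool_pos: [0.4548, 0.0297, 0.2997]
orientation: [-2.508, -1.892, 0.0]
force: [-0.4, -0.4, 0.7]
opening: 0.0746
gripper_force: 0.0
```

```bash
python3 - <<'E'
from h import *
wh(); c=wcam('w18'); cv2.imwrite('pics/w18c.png',c['image'][:280,:,::-1]); print(tl(c,256,192,0))
amap(c,(20,262,5),(150,370,3))
E
```

```text
cmd [0.4552 0.03   0.3   ] 74.09 meas [0.4548 0.0297 0.2997] t 53.5 open 0.0746
[-2.7  0.6]
20 ..........................................................................
25 ..........................................................................
30 ..........................................................................
35 ..........................................................................
40 ..........................................................................
45 ...................................ggggg..................................
50 ..........................................................................
55 ...................................g......................................
60 ...................................ggggg..................................
65 ...................................ggggg..................................
70 ...................................gggg...................................
75 ...................................gggg...................................
80 ...................................gggg..............................
[... 2146 characters left out ...]
....................................................................
225 .........................................................#gggggg..........
230 .........................................................##g..g...g.......
235 .........................................................##.gg..g.gg......
240 ..........................................................#.#.gggggg.g....
245 .........................................................#####g.ggg.gggg..
250 ............o............................................#.####.g.gggg.g..
255 .........o................................................##.#.#ggggggg..g
260 ..g...o.....................................................##.##..ggg.ggg
```

```bash
python3 - <<'E'
from h import *
c=dict(np.load('pics/w18.npz')); im=c['image'].astype(int); d=lambda z:(z[...,0]-z[...,2])
e=lambda a,i0:[(i0+i,int(x)) for i,x in enumerate(a)]
print('bot',e(d(im[208:218,252:264].mean(1)),208)); r=im[180:190].mean(0); print('L',e(d(r[226:236]),226),'R',e(d(r[279:291]),279))
r=im[100:104].mean(0); print('bar',e(d(r[248:272]),248))
for v in (211,212,213): print(tl(c,257,v,.014))
for u in (230,231,232,283,284,285,286): print(u,tl(c,u,185,.014))
print('bar at 145,65', tl(c,257,145,.034),tl(c,261,65,.034))
E
```

```text
bot [(208, 9), (209, 10), (210, 12), (211, 10), (212, 10), (213, 10), (214, 14), (215, 43), (216, 75), (217, 80)]
L [(226, 80), (227, 77), (228, 56), (229, 22), (230, 12), (231, 13), (232, 12), (233, 12), (234, 13), (235, 12)] R [(279, 9), (280, 7), (281, 7), (282, 7), (283, 22), (284, 58), (285, 78), (286, 79), (287, 78), (288, 79), (289, 78), (290, 79)]
bar [(248, 113), (249, 111), (250, 110), (251, 114), (252, 106), (253, 46), (254, 1), (255, 0), (256, 3), (257, 4), (258, 3), (259, 3), (260, 2), (261, 2), (262, 3), (263, 4), (264, 5), (265, 21), (266, 90), (267, 118), (268, 110), (269, 111), (270, 110), (271, 111)]
[-17.1   1.5]
[-18.    1.5]
[-19.    1.5]
230 [  7.4 -22.7]
231 [  7.4 -21.8]
232 [  7.4 -21. ]
283 [ 7.4 24.8]
284 [ 7.4 25.7]
285 [ 7.4 26.6]
286 [ 7.4 27.5]
bar at 145,65 [45.   1.3] [104.7   4.2]
```

```bash
python3 - <<'E'
from h import *
p,r=cmdpose(); t=p+r.apply([.0092,.0007,0]); print(t)
plan((t[0],t[1],.22,72.6),(t[0],t[1],.1885,72.6),(t[0],t[1],.29,72.6),(.55,-.06,.29,110),(.6212,-.1097,.2765,133.8))
E
```

```text
[0.45837556 0.03869643 0.3       ]
[0.046, 0.004, 0.4, 0.0, 0.0, 0.008]
[0.0, 0.0, 0.158, 0.0, 0.0, 0.0]
[0.0, 0.0, -0.508, 0.0, 0.0, 0.0]
[-0.334, 0.584, 0.0, 0.0, 0.0, -0.208]
[-0.356, 0.249, 0.068, 0.0, 0.0, -0.132]
```

Emit:
arm_command:
  increments:
    - [0.02, 0.002, 0.06, 0, 0, 0.003]
    - [0.046, 0.004, 0.17, 0, 0, 0.008]
    - [0.046, 0.004, 0.29, 0, 0, 0.008]
    - [0.046, 0.004, 0.37, 0, 0, 0.008]
    - [0.046, 0.004, 0.4, 0, 0, 0.008]

```text
t: 54.18
tool_pos: [0.4574, 0.0385, 0.2183]
orientation: [-2.53, -1.86, 0.003]
force: [0.7, 0.0, 0.3]
opening: 0.0741
gripper_force: 0.0
```

Emit:
arm_command:
  increments:
    - [0, 0, 0.04, 0, 0, 0]
    - [0, 0, 0.08, 0, 0, 0]
    - [0, 0, 0.12, 0, 0, 0]
    - [0, 0, 0.148, 0, 0, 0]
    - [0, 0, 0.158, 0, 0, 0]

```text
t: 54.8
tool_pos: [0.4579, 0.0384, 0.1877]
orientation: [-2.531, -1.861, 0.001]
force: [0.4, 0.0, -0.3]
opening: 0.0744
gripper_force: 0.0
```

Emit:
arm_command:
  increments:
    - [0, 0, 0, 0, 0, 0]
    - [0, 0, 0, 0, 0, 0]
    - [0, 0, 0, 0, 0, 0]
    - [0, 0, 0, 0, 0, 0]
    - [0, 0, 0, 0, 0, 0]
  fingers: 1
  force: 55

```text
t: 55.42
tool_pos: [0.4582, 0.0384, 0.1884]
orientation: [2.531, 1.861, 0.001]
force: [-1.0, -0.2, 2.5]
opening: 0.0493
gripper_force: 55.0
```

Emit:
arm_command:
  increments:
    - [0, 0, -0.02, 0, 0, 0]
    - [0, 0, -0.1, 0, 0, 0]
    - [0, 0, -0.25, 0, 0, 0]
    - [0, 0, -0.41, 0, 0, 0]
    - [0, 0, -0.508, 0, 0, 0]

```text
t: 56.05
tool_pos: [0.4584, 0.0384, 0.2927]
orientation: [2.53, 1.86, 0.004]
force: [0.5, -0.1, -1.6]
opening: 0.0497
gripper_force: 55.0
```

```bash
python3 - <<'E'
from h import *
s=read_state(); print(s['t'],s['tool_pos'],s['opening'],s['gripper_force'],s['force'],s['wrist_torque'])
E
```

```text
56.05 [0.45842526 0.0384371  0.29269213] 0.04970647315189189 54.988598227500916 [ 0.46802317 -0.11018081 -1.61505984] [-0.0614562   0.10618182  0.00418662]
```

Emit:
arm_command:
  increments:
    - [-0.05, 0.09, 0, 0, 0, -0.03]
    - [-0.12, 0.21, 0, 0, 0, -0.075]
    - [-0.19, 0.34, 0, 0, 0, -0.12]
    - [-0.26, 0.46, 0, 0, 0, -0.165]
    - [-0.334, 0.584, 0, 0, 0, -0.208]

```text
t: 56.68
tool_pos: [0.5502, -0.0608, 0.2909]
orientation: [1.794, 2.578, 0.001]
force: [0.3, 0.5, -1.7]
opening: 0.0489
gripper_force: 55.0
```

Emit:
arm_command:
  increments:
    - [-0.09, 0.06, 0.01, 0, 0, -0.03]
    - [-0.18, 0.125, 0.025, 0, 0, -0.065]
    - [-0.27, 0.19, 0.045, 0, 0, -0.1]
    - [-0.33, 0.23, 0.062, 0, 0, -0.125]
    - [-0.356, 0.249, 0.068, 0, 0, -0.132]

```text
t: 57.3
tool_pos: [0.6212, -0.1104, 0.2768]
orientation: [1.231, 2.89, -0.0]
force: [-0.5, 0.2, -1.6]
opening: 0.0495
gripper_force: 55.0
```

Emit:
arm_command:
  increments:
    - [0, 0, 0, 0, 0, 0]
    - [0, 0, 0, 0, 0, 0]
    - [0, 0, 0, 0, 0, 0]
    - [0, 0, 0, 0, 0, 0]
    - [0, 0, 0, 0, 0, 0]

```text
t: 57.92
tool_pos: [0.6207, -0.1098, 0.2762]
orientation: [1.231, 2.89, 0.0]
force: [-1.0, -1.2, -2.1]
opening: 0.0495
gripper_force: 55.0
```

```bash
python3 - <<'E'
from h import *
wh(); c=wcam('w19')
im=c['image'][150:280,180:330,::-1]; cv2.imwrite('pics/w19c.png',cv2.resize(im,(692,600),interpolation=cv2.INTER_CUBIC))
p,r=cmdpose(); x=r.apply([1,0,0]); y=r.apply([0,1,0])
for n,z,R_ in (('bore top',p[2]-.1745,.01425),('nose',.072,.0065)):
    print(n,[((proj(c,p*[1,1,0]+[0,0,z]+s)-[180,150])*4.613).round(0).tolist() for s in (x*R_,-x*R_,y*R_,-y*R_)])
E
```

```text
cmd [ 0.6213 -0.1097  0.2764] 133.85 meas [ 0.6207 -0.1098  0.2762] t 57.925 open 0.0495
bore top [[348.0, 322.0], [348.0, 544.0], [468.0, 435.0], [228.0, 435.0]]
nose [[348.0, 302.0], [348.0, 390.0], [394.0, 346.0], [301.0, 346.0]]
```

View pics/w19c.png

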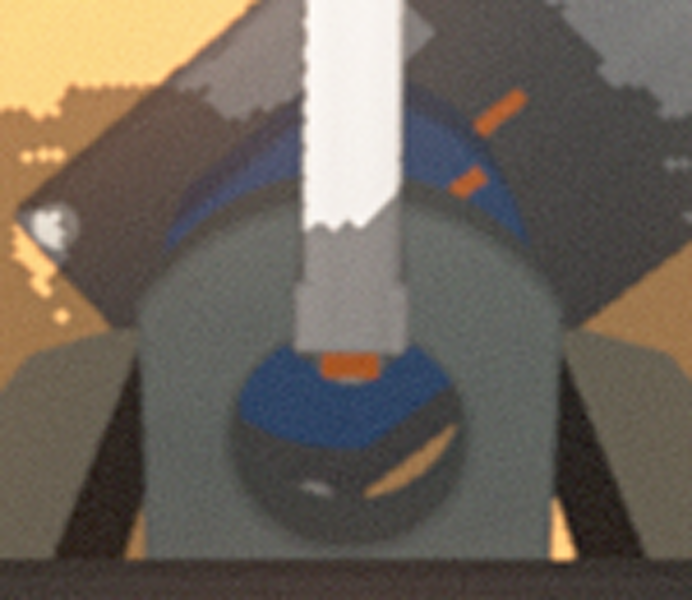

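The held hub's bore spans columns 230–468 with its bottom at 545, centred on the tool as predicted (228–468, 544). The upper spacer's orange line at (467,181) is in line with the base mark at (500,112), so it is keyed. Lower past the pin.

```bash
python3 - <<'E'
from h import *
C=(.6212,-.1093)
plan((*C,.262,133.8),(*C,.2365,133.8),(*C,.2365,108.8),(*C,.2365,83.8),(*C,.229,83.8))
E
```

```text
[0.002, 0.001, 0.072, 0.0, 0.0, 0.0]
[0.0, 0.0, 0.128, 0.0, 0.0, 0.0]
[0.0, 0.0, 0.0, 0.0, 0.0, 0.139]
[0.0, 0.0, 0.0, 0.0, 0.0, 0.139]
[0.0, 0.0, 0.037, 0.0, 0.0, 0.0]
```

Emit:
arm_command:
  increments:
    - [0.002, 0.001, 0.005, 0, 0, 0]
    - [0.002, 0.001, 0.02, 0, 0, 0]
    - [0.002, 0.001, 0.045, 0, 0, 0]
    - [0.002, 0.001, 0.065, 0, 0, 0]
    - [0.002, 0.001, 0.072, 0, 0, 0]

```text
t: 58.6
tool_pos: [0.6205, -0.1094, 0.261]
orientation: [-1.231, -2.889, 0.0]
force: [0.8, -0.7, -2.3]
opening: 0.0495
gripper_force: 55.0
```

Emit:
arm_command:
  increments:
    - [0, 0, 0.02, 0, 0, 0]
    - [0, 0, 0.05, 0, 0, 0]
    - [0, 0, 0.08, 0, 0, 0]
    - [0, 0, 0.11, 0, 0, 0]
    - [0, 0, 0.128, 0, 0, 0]

```text
t: 59.22
tool_pos: [0.6205, -0.1094, 0.2354]
orientation: [-1.231, -2.89, 0.0]
force: [0.1, 0.0, -1.8]
opening: 0.0494
gripper_force: 55.0
```

Emit:
arm_command:
  increments:
    - [0, 0, 0, 0, 0, 0]
    - [0, 0, 0, 0, 0, 0]
    - [0, 0, 0, 0, 0, 0]
    - [0, 0, 0, 0, 0, 0]
    - [0, 0, 0, 0, 0, 0]

```text
t: 59.85
tool_pos: [0.6207, -0.1095, 0.2363]
orientation: [1.231, 2.89, 0.0]
force: [0.6, 0.8, -1.3]
opening: 0.0492
gripper_force: 55.0
```

Emit:
arm_command:
  increments:
    - [0, 0, 0, 0, 0, 0.028]
    - [0, 0, 0, 0, 0, 0.056]
    - [0, 0, 0, 0, 0, 0.084]
    - [0, 0, 0, 0, 0, 0.112]
    - [0, 0, 0, 0, 0, 0.139]

```text
t: 60.48
tool_pos: [0.6206, -0.1095, 0.2361]
orientation: [-1.832, -2.552, 0.0]
force: [-0.3, -0.4, -1.9]
opening: 0.0495
gripper_force: 55.0
```

Emit:
arm_command:
  increments:
    - [0, 0, 0, 0, 0, 0.03]
    - [0, 0, 0, 0, 0, 0.065]
    - [0, 0, 0, 0, 0, 0.1]
    - [0, 0, 0, 0, 0, 0.13]
    - [0, 0, 0, 0, 0, 0.139]

```text
t: 61.1
tool_pos: [0.6207, -0.1095, 0.2362]
orientation: [2.339, 2.097, 0.0]
force: [0.2, 0.0, -2.1]
opening: 0.0493
gripper_force: 55.0
```

Emit:
arm_command:
  increments:
    - [0, 0, 0.007, 0, 0, 0]
    - [0, 0, 0.015, 0, 0, 0]
    - [0, 0, 0.022, 0, 0, 0]
    - [0, 0, 0.03, 0, 0, 0]
    - [0, 0, 0.037, 0, 0, 0]

```text
t: 61.72
tool_pos: [0.6207, -0.1095, 0.2287]
orientation: [2.338, 2.098, 0.0]
force: [1.4, 0.5, -0.2]
opening: 0.0495
gripper_force: 55.0
```

Emit:
arm_command:
  increments:
    - [0, 0, 0, 0, 0, 0]
    - [0, 0, 0, 0, 0, 0]
    - [0, 0, 0, 0, 0, 0]
    - [0, 0, 0, 0, 0, 0]
    - [0, 0, 0, 0, 0, 0]
  fingers: -0.6

```text
t: 62.35
tool_pos: [0.6207, -0.1095, 0.2288]
orientation: [2.338, 2.098, 0.0]
force: [0.5, 0.3, 0.3]
opening: 0.0744
gripper_force: 0.0
```

Emit:
arm_command:
  increments:
    - [0, 0, -0.06, 0, 0, 0]
    - [0, 0, -0.17, 0, 0, 0]
    - [0, 0, -0.3, 0, 0, 0]
    - [0, 0, -0.43, 0, 0, 0]
    - [0, 0, -0.5, 0, 0, 0]

```text
t: 62.98
tool_pos: [0.6212, -0.1096, 0.3315]
orientation: [2.336, 2.096, 0.003]
force: [0.3, -0.7, -0.5]
opening: 0.0742
gripper_force: 0.0
```

Emit:
arm_command:
  increments:
    - [0, 0, 0, 0, 0, 0]
    - [0, 0, 0, 0, 0, 0]
    - [0, 0, 0, 0, 0, 0]
    - [0, 0, 0, 0, 0, 0]
    - [0, 0, 0, 0, 0, 0]

```text
t: 63.6
tool_pos: [0.6206, -0.1095, 0.3283]
orientation: [-2.338, -2.098, 0.001]
force: [-0.3, 0.2, 1.3]
opening: 0.0745
gripper_force: 0.0
```

```bash
python3 - <<'E'
from h import *
led([0,0,-.5,0,0,0]); wh(); c=wcam('w20'); amap(c,(20,250,5),(150,370,3))
im=c['image'].astype(int); d=im[...,0]-im[...,2]
print('expect: ring -x rim, flats, probe top end', proj(c,np.array([.6212,-.1093,.054])-.03*np.array([.108,.994,0])).round(1),[proj(c,np.array([.6212,-.1093,.054])+s*.025*np.array([-.994,.108,0])).round(1) for s in (1,-1)],proj(c,np.array([.6212,-.1093,.077])+.105*np.array([.108,.994,0])).round(1))
cy=int(proj(c,np.array([.6212,-.1093,.054]))[1])
print('row',cy,d[cy-1:cy+2,205:305].mean(0).astype(int).tolist()); print('col',d[cy+15:cy+55,253:258].mean(1).astype(int).tolist(),'from',cy+15)
E
```

```text
cmd [ 0.6211 -0.1093  0.329 ] 83.81 meas [ 0.6206 -0.1095  0.3283] t 63.6 open 0.0745
20 ..........................................................................
25 ..........................................................................
30 ..........................................................................
35 ..........................................................................
40 ..........................................................................
45 ..........................................................................
50 ...........ggggggggggggggggggggggggggggggggggggggggggggggggggg............
55 ...........ggggggggggggggggggggggggggggggggggggggggggggggggggg............
60 ...........gggggggggggggggggggg..g....g...gggggggggggggggggggg............
65 ...........ggggogggggggg..ggggg.gg....ggg.ggggg..ggggggggogggg............
70 ...........gggg.gggggggg..ggggg.gggggggg..ggggg.gggggggg..gggg............
75 ...........gggg.gggggggg..ggggg.gggggggg..ggggg..gggggggg.gggg............
80 ...........gggg.gggggggg..ggggg.gggggggg..ggggg..gggggggg.ggg.............

[... 2548 characters left out ...]
......................................##...ggg.gggggg..
expect: ring -x rim, flats, probe top end [255.4 228.7] [array([226.6, 196.2]), array([284.3, 196.2])] [255.5  61.6]
row 196 [87, 84, 85, 84, 86, 85, 85, 85, 84, 84, 75, 39, 18, 18, 17, 18, 17, 16, 18, 17, 16, 14, 14, 10, 9, 9, 8, 9, 7, 8, 5, 8, 5, 7, 9, 5, -9, -9, 3, 12, 13, 13, 12, 11, 12, 11, 11, 9, 8, 14, 36, 60, 67, 66, 50, 29, 10, 7, 10, 10, 10, 10, 13, 9, 13, 12, 10, 6, 3, 1, 2, 3, 3, 4, 2, 1, 3, 3, 3, 3, 7, 8, 6, 8, 9, 9, 11, 10, 9, 7, 10, 11, 8, 31, 64, 79, 81, 78, 81, 80]
col [10, 9, 8, 6, 6, 6, 6, 9, 7, 8, 6, 9, 9, 8, 8, 8, 9, 11, 32, 76, 84, 84, 83, 84, 82, 83, 82, 83, 83, 83, 83, 85, 84, 83, 84, 85, 86, 85, 85, 87] from 211
```

The wrist view matches the home pose: rim at row 229.5 against 228.7 expected, and the probe's end near (256,61) as predicted. One last height check in the side view, which sees it obliquely.

```bash
python3 - <<'E'
from h import *
c=snap('side'); a=np.array([.108,.994,0]); o=np.array([.6212,-.1093,0]); hsv=cv2.cvtColor(c['image'],cv2.COLOR_RGB2HSV)
for dz in (0,.01): print(dz,'bar end top',proj(c,o+.105*a+[0,0,.074+dz]).round(1),'probe tip',proj(c,o+.105*a+[0,0,.052+dz]).round(1),'hub ctr',proj(c,o+[0,0,.054+dz]).round(1),'nose',proj(c,o+[0,0,.072]).round(1))
for v in range(165,225,1):
    print(v,''.join('b' if 100<h<135 and S>80 else 'o' if h<14 and S>150 else 'Y' if 14<=h<35 and S>140 else '.' if S>80 else '#' if V<90 else 'g' if V<170 else 'w' for h,S,V in hsv[v,195:262].astype(int)))
E
```

```text
0 bar end top [217.9 201.5] probe tip [218.4 206.5] hub ctr [234.9 175.8] nose [234.7 171.6]
0.01 bar end top [217.6 199.2] probe tip [218.2 204.3] hub ctr [234.8 173.5] nose [234.7 171.6]
165 ###.b.#............................................................
166 ...................................................................
167 ........................................g..........................
168 ...................................g########g......................
169 ..................................#############....................
170 .................................###############g..................
171 ................................######ggg#########.................
172 ................................#######g##########.................
173 ...............................####################................
174 ...............................#######Y############................
175 ..............................#######.Y############................
176 ..............................#####gg..##############..............
177 .............................#####ggggg####
[... 2708 characters left out ...]
wgg.b.##gw#.....gwwwgg.#gwwwwwww....................
216 wwwggwwwwwwwwwwwgg..###b.#b.g.#wwwgg.#wwwggwwwwwww.................
217 #ggwwwggwwwwwwwgg......##b.g.#wwwwg.#wwwww#.#wwwwwwww..............
218 ...#ggwwwggwwwwwwg...........gwwwgg.#wwwww###ggggwwgw..............
219 .....##ggwwwgggwwwwwg.....#..wwwwwg##wwwwg.....gwwwgg..............
220 .........gggwwgggwwwwwwg....#wwwgg.####gw##...#gwwgg...............
221 ..........##gggwwwgwwwwwwwg.gwwgg.g#######....gwwwgg...............
222 ...............ggwwwwggwwwwwwwwgg.g...##..#g.gwwwgg................
223 ................##ggwwwwgwwwwwwwg........b..ggwwwgg................
224 ....................#ggwwwggwwwwwwwg.........wwwgg.................
```

Brass probe top at (218,201), as expected for the home height, and the blue stack lies level below it. I'm handing it in.

```bash
python3 -c "
from plant import *
print(close_job())"
```

```text
the job is handed in; nothing more can be done
None
```

The job is handed in at about 64 s of the 208 s, with no verdict returned: three green modules in their bays, both blue spacers and the probe arm keyed on the column; the last camera checks showed the hub at its home height and the probe over the stage.

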